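# Put away the wax tins and setting block and shut the rack with the hooked pole

## Robot

A 6-joint arm with a two-finger parallel gripper is mounted at the origin on a cart in front of the work surface, level with it; the furniture and walls round the work are solid. World frame = base frame: x ahead of the robot, y to its left, z up, the work surface at z = 0. Lengths are in m, angles in rad, forces in N, time in s.
With the tool pointing down it reaches from about 0.225 to 0.725 m from the base axis. Payload 3.1 kg.
Tool frame: the origin (TCP) lies on the centre line of the jaws, within the pads' length; the fingertips stand 19 mm ahead of it and the grasp point (between the pads) is the TCP; z points along the fingers, y is the direction in which the jaws open and shut (so a half turn about z gives the same grasp; the last joint's range is limited). The gripper opens to 85 mm and grips with 20 to 120 N. Pads are 22 mm wide; open, the fingers measure 114 mm over their backs; the gripper's body (76 mm by 85 mm) begins 54 mm behind the grasp point. The pads swing forward as they close: fully open they stand 13 mm farther back than shut.
Start: joints at [-1.268, 0.048, 0.099, 1.622, 0, 1.443], TCP at [0.219, -0.477, 0.25] pointing down, gripper open.
Joint ranges: [-2.91, 2.91], [-0.99, 1.94], [-1.21, 1.42], [-2.12, 2.29], [-1.49, 1.47], [-3.14, 3.14]. Speed limits (rad/s): [2.79, 2.79, 3.14, 3.14, 3.14, 3.14].

## Interface

Orientations are given as a unit quaternion [x, y, z, w].
In Python, from workcell import robot, vision, ticket gives the robot as it stands. The module is installed in compiled form; this text tells all that it offers.
- The arm moves only by the shell command python3 -m crank 'ROWS' [FORCE]. ROWS is JSON, a list of rows, each an object with "dr": the turn, a rotation vector about the tool's x, y, z in degrees, a list of three; "linear": the shift along the tool's x, y, z in cm, a list of three; "fingers": the opening in per cent of the stroke, from 0 (shut) to 100 (fully open). A call has exactly 8 rows; each row is the pose to reach, as a shift and turn from the pose commanded when the call began, along the tool's axes at that moment; what a row does not reach only later rows make up. A row lasts 1/12 s, in which the tool goes at most 41.7 mm and 7.16 degrees, less where a joint would pass 70% of its speed; a pose out of reach is approached as far as the arm can. A call with a gripper value outside its range is refused whole. The fingers move at their own pace and stop on an object; FORCE is the grip in N (left out, the last holds). Time passes only in rows, so rows that repeat a pose let the fingers close, or fill a call up. It gives the time, the measured TCP pose, the force and the opening at its end, in the units of the state.
- robot.get_obs(): the state, without advancing time (a new reading comes with each control period).
- vision.grab_frame(name): name is "scene" or "top" or "wrist"; returns a dict with "color" (480x640x3 uint8, red, green, blue), "fx", "fy", "cx", "cy" (pixels), "rvec" (rotation vector, rad) and "tvec" (3), from world to camera coordinates, as OpenCV has them. Camera axes: x right, y down, z forward; pixel columns grow to the right and rows downward; lengths in m; the calibration is good to about 2 mm. A picture is of the moment at which its call begins. There is no depth.
- ticket.sign_off(): hands the job in, once; it reports no verdict.
The state is a dict: "t": time; "qpos": joint angles; "joint_velocities": joint speeds; "joint_torque": joint torques, N m; "tcp_pos": TCP position; "tool_rot": TCP orientation; "ft_force": force on the tool from outside, world axes, zero at the start; "moment": the same for the moment, N m; "grip_width": opening from 0.0 (shut) to 1.0 (fully open).
Only numpy, scipy, OpenCV 4.12 (cv2) and the standard library are available. Lean on these libraries where they do the work, as an engineer would, in place of code of your own. Each camera call takes 0.05 s, during which the arm holds its last target. There are 200 camera calls.

## Task

Put the saw's sundries away in the low plywood rack: slide every wax tin along the table (do not lift them) in single file into the lane between its rails until they are all wholly inside, and press the aluminium setting block flush into its recess. Then take the hooked pole from its rest, put its hook through the ring eye high on the raised lid, swing the lid fully shut with it (the gripper itself must not touch the lid), unhook, and lay the pole back on its rest. Leave everything else on the table where it is.

Things in the scene. Friction and masses are not known exactly. Their poses are not given: they have to be found in the camera images.
- rack: Low plywood rack fixed to the table, 206 mm wide (x), 256 mm long (y), walls 45 mm high, lid hinged at its +y end. Origin: on the table under its middle, z up. A solid block fills x = -105 to +3 mm (top z = 45); beside it is the lane along y, centred on x = +45 mm, 84 mm wide, rails 45 mm high, floored by the table, closed by a stop at y = +120 mm.
- lane_mouth (a point): Middle of the lane's open mouth at table height, [45, -120, 0] mm in the rack's frame, same axes; the lane runs 240 mm from here to +y (three tins and 9 mm over). Two guides 25 mm high flare outward from the mouth toward -y over 38 mm, to about 118 mm apart.
- recess (a point): Centre of the floor of the recess in the rack's solid block, [-55, -30, 5] mm in the rack's frame, same axes. The recess is 53.5 mm (x) by 78.5 mm (y), 40 mm deep, open at the top, its rim chamfered 3 mm.
- lid (a joint): Plywood lid, 206 x 232 x 8 mm. Angle in rad: 0 = shut, level over the rack; 1.57 = upright (it starts about there); 1.8 = stop. Friction (0.42 N m) keeps it where it is left. Hinge axis along the rack's x at rack y = +130, z = 54 mm; in shutting, the free edge swings to the rack's -y and down. Shut, its underside is 50 mm over the table, its edge at rack y = -108.
- lid_eye (a point): Centre of the steel ring eye on the lid's free edge, 261 mm from the hinge axis; with the lid shut it is at [-30, -130, 76] mm in the rack's frame, with the lid upright about 0.31 m over the table. 32 mm clear inside, wire 7 mm thick; the eye's axis is always along the rack's x.
- pole: Hooked pole, 0.17 kg: wooden shaft 18 x 18 mm along its y (y = -150 to +140 mm), at the +y end an L-shaped steel hook: an 8 mm round prong at y = +155 mm pointing to the pole's +x, 45 mm long, 11 mm ball end. Origin: underside of the middle of the shaft, near its balance point. It starts level on its rest, its +y roughly along world +y, prong level.
- pole_hook (a point): Middle of the prong of the pole's hook, at [22, 155, 9] mm in the pole's frame.
- pole_rest: Wooden rest fixed to the table, base 50 x 200 x 8 mm, long axis y. Origin: under its middle. Two saddles at y = -75 and +75 mm, 16 mm thick, carry the pole's underside 22 mm over the table between cheeks 46 mm high that flare upward (slot 26 to 36 mm wide). The pole lies along the rest's y, origin over origin within 15 mm.
- block: Plain aluminium setting block, 50 (x) by 75 (y) by 40 mm (z), 0.3 kg. Origin: centre of its underside; z up. It belongs in the rack's recess, with its length along the rack's y.
- tin0: Round tin of wax standing lid up, 77 mm across, 40 mm high, about 0.24 kg (too wide for a good grasp; slide it). Origin: centre of its underside. Two or three tins are there; an absent one reads None. Behind the tins the saw guard stands at world x = 0.69 m and beyond.
- tin1: Round tin of wax standing lid up, 77 mm across, 40 mm high, about 0.24 kg (too wide for a good grasp; slide it). Origin: centre of its underside. Two or three tins are there; an absent one reads None. Behind the tins the saw guard stands at world x = 0.69 m and beyond.
- tin2: Round tin of wax standing lid up, 77 mm across, 40 mm high, about 0.24 kg (too wide for a good grasp; slide it). Origin: centre of its underside. Two or three tins are there; an absent one reads None. Behind the tins the saw guard stands at world x = 0.69 m and beyond.
- glue: Bystander: glue bottle, 68 mm across, 200 mm high.
- mug: Bystander: mug, 91 mm high.
- measure: Bystander: yellow tape measure.
- knob: Bystander: black star knob, 48 mm across, 30 mm high.
- roll: Bystander: roll of masking tape, 104 mm across, 25 mm high (not a tin).
- sander: Bystander: cork sanding block 67 x 114 x 35 mm (not the setting block).
- spanner: Bystander: spanner, 210 mm long, 9 mm high.

How it is judged:
On the way, in this order (a step that is already met when the one before it is completed fails the run):
1. all tins are wholly in the lane and the setting block is flush in its recess, the lid still open (y of each of tin0, tin1, tin2 in the frame of rack above -0.0895 m and x of tin0 in the frame of rack between 0.033 and 0.057 m and angle between each of tin0, tin1, tin2's own z axis and vertical below 0.12 rad and height (world z) of each of tin0, tin1, tin2 below 0.006 m and x of tin1 in the frame of rack between 0.033 and 0.057 m and x of tin2 in the frame of rack between 0.033 and 0.057 m and z of block in the frame of rack below 0.008 m and x of block in the frame of rack between -0.061 and -0.049 m and y of block in the frame of rack between -0.036 and -0.024 m and angle between block's own z axis and vertical below 0.08 rad and value of joint lid above 1 rad), for 0.2 s.
2. the pole's hook is through the eye of the raised lid (distance between pole_hook and lid_eye below 0.026 m and value of joint lid above 1 rad), for 0.2 s.
3. the lid is swung down by the hook in the eye (distance between pole_hook and lid_eye below 0.026 m and value of joint lid between 0.3 and 0.9 rad), for 0.1 s.
4. the lid is shut, the hook still in the eye (distance between pole_hook and lid_eye below 0.026 m and value of joint lid below 0.06 rad), for 0.1 s.
At the end, for the whole second after the job is handed in: Every tin present stands in the lane, at most 8 mm out of the mouth; the block is in its recess, flush within 3 mm; the lid is shut within 0.06 rad; the pole lies released and still on both saddles of its rest, within 35 mm and 0.1 rad of its place (y of each of tin0, tin1, tin2 in the frame of rack above -0.0895 m and x of tin0 in the frame of rack between 0.033 and 0.057 m and angle between each of tin0, tin1, tin2's own z axis and vertical below 0.12 rad and height (world z) of each of tin0, tin1, tin2 below 0.006 m and x of tin1 in the frame of rack between 0.033 and 0.057 m and x of tin2 in the frame of rack between 0.033 and 0.057 m and z of block in the frame of rack below 0.008 m and x of block in the frame of rack between -0.061 and -0.049 m and y of block in the frame of rack between -0.036 and -0.024 m and angle between block's own z axis and vertical below 0.08 rad and value of joint lid below 0.06 rad and horizontal distance between pole and pole_rest below 0.035 m and z of pole in the frame of pole_rest between 0.015 and 0.029 m and angle between the y axis of pole and the y axis of pole_rest, either way round below 0.1 rad and linear speed of pole below 0.02 m/s and contact force between pole and pole_rest above 0.5 N and contact force between the arm and pole below 0.2 N); the robot touches nothing.
It fails at once if a tin is lifted or tipped (height (world z) of any of tin0, tin1, tin2 above 0.03 m or angle between any of tin0, tin1, tin2's own z axis and vertical above 0.5 rad).
It fails at once if the gripper or arm touches the lid (contact force between any of the arm, the fingers and lid above 1.5 N).
It fails at once if a bystander is moved more than 6 cm (distance of any of glue, mug, measure, knob, roll, sander, spanner from where it was at the start of the episode above 0.06 m).
Of tin0, tin1, tin2 only 2 to 3 are there at a start; the rules pass over those that are not, and their reading is None.
At some moment in a run one of tin0, tin1, tin2, block may be knocked a few centimetres aside while the robot is not near it.
It also fails if it takes over 210 s, if anything falls off the work surface, if the arm or the gripper's body presses on something with over 40 N, if the wrist force passes 120 N, or if a joint passes its speed limit or range.

## Working session

There is one attempt and no reset: what is moved stays moved. The work goes in short steps, Python scripts to look and compute and a shell command to move; the robot and the scene stay as the last step left them, time stands still between calls to the robot, and variables do not carry over. Pictures are saved under pics/ and viewed, about 12 in all and at most 16, crops included, and the job is handed in when it is done.

```bash
mkdir -p pics; cat > h.py <<'E'
import numpy as np, cv2
from workcell import robot, vision, ticket
from scipy.spatial.transform import Rotation as R
def grab(n,save=None):
    f=vision.grab_frame(n)
    f['R']=cv2.Rodrigues(np.array(f['rvec'],float))[0]; f['t']=np.array(f['tvec'],float).ravel()
    f['bgr']=np.ascontiguousarray(f['color'][:,:,::-1])
    if save: cv2.imwrite('pics/%s.png'%save,f['bgr'])
    return f
def save(f,name):
    np.savez('pics/%s.npz'%name,**{k:f[k] for k in('R','t','fx','fy','cx','cy','bgr')})
def load(name): return dict(np.load('pics/%s.npz'%name))
def cast(f,u,v,z=0.):
    d=f['R'].T@np.array([(u-f['cx'])/f['fx'],(v-f['cy'])/f['fy'],1.]); c=-f['R'].T@f['t']
    return c+d*(z-c[2])/d[2]
def proj(f,p):
    q=f['R']@np.array(p,float)+f['t']; return np.array([f['fx']*q[0]/q[2]+f['cx'],f['fy']*q[1]/q[2]+f['cy']])
def tri(obs):
    A=np.zeros((3,3));b=np.zeros(3)
    for f,u,v in obs:
        d=f['R'].T@np.array([(u-f['cx'])/f['fx'],(v-f['cy'])/f['fy'],1.]);d/=np.linalg.norm(d);c=-f['R'].T@f['t']
        P=np.eye(3)-np.outer(d,d);A+=P;b+=P@c
    return np.linalg.solve(A,b)
def tool():
    o=robot.get_obs(); return np.array(o['tcp_pos']),R.from_quat(o['tool_rot']).as_matrix(),o
def rel(target):  # cm in tool axes
    p,M,o=tool(); return np.round(M.T@(np.array(target)-p)*100,2)
E
python3 - <<'E'
from h import *
for n in('scene','top','wrist'):
    f=grab(n,n+'0'); save(f,n+'0'); print(n,-f['R'].T@f['t'],f['fx'],f['R'][2])
print(robot.get_obs())
E
```

```text
scene [-0.62183084 -0.93383055  0.96507796] 490.9240739716606 [ 0.67200368  0.53326459 -0.51384816]
top [ 0.47934926 -0.02337276  1.36347272] 462.19529837193744 [ 0.06803014 -0.00939968 -0.99763899]
wrist [ 0.29267139 -0.44330529  0.37267504] 333.6618509882521 [-0.28603281 -0.12813044 -0.94961456]
{'t': 0.15, 'qpos': array([-1.26783758e+00,  4.86028275e-02,  9.79255949e-02,  1.62198938e+00,
       -2.38012951e-05,  1.44301221e+00]), 'joint_velocities': array([-0.00244513, -0.00349667,  0.00366416, -0.00160726, -0.00155422,
        0.00079126]), 'joint_torque': array([ 1.02689795e-03, -3.39259815e+01,  3.20423985e+01,  1.53519848e-02,
       -1.73381754e-04,  5.91084621e-07]), 'tcp_pos': array([ 0.21906674, -0.47661868,  0.24935836]), 'tool_rot': array([ 9.76896653e-01,  2.13710212e-01, -9.36571584e-05, -9.30519069e-04]), 'ft_force': array([-0.51075808,  0.48169028, -0.31700635]), 'moment': array([-0.02056447,  0.01291981,  0.00732668]), 'grip_width': 0.9971723059332214}
```

View pics/top0.png

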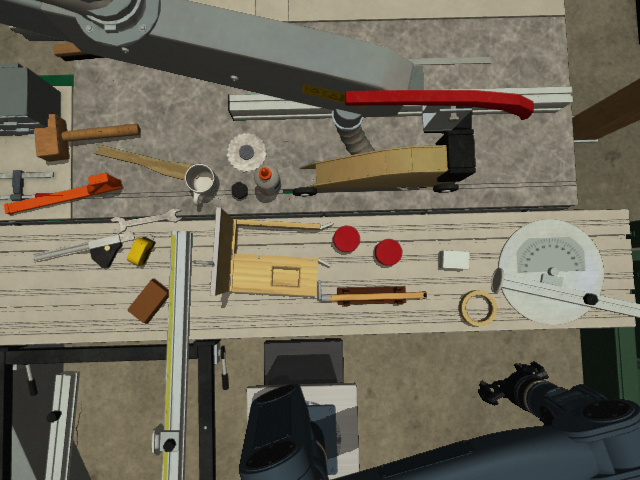

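View pics/scene0.png

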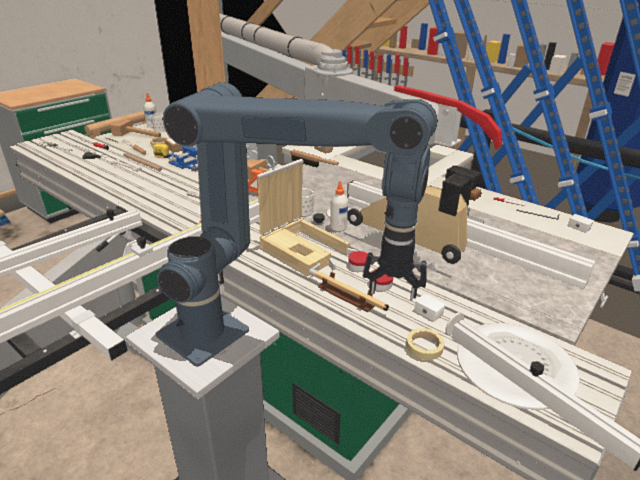

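The top view shows two red tins at (346,239) and (388,252) and the white block at (455,260). The rack recess is at (285,276), the pole on its rest runs (320–426, 296), and the eye is near (205,263). The scene view agrees. Next I'll take a crop for precise corners.

```bash
python3 - <<'E'
from h import *
f=load('top0'); b=f['bgr']
c=cv2.resize(b[200:320,195:335],None,fx=5.7,fy=5,interpolation=cv2.INTER_CUBIC)
c=cv2.resize(b[205:315,190:340],None,fx=5,fy=5,interpolation=cv2.INTER_CUBIC); cv2.imwrite('pics/crop0.png',c)
hsv=cv2.cvtColor(b,cv2.COLOR_BGR2HSV)
m=((hsv[...,0]<8)|(hsv[...,0]>172))&(hsv[...,1]>150)&(hsv[...,2]>90)
m[:215]=0;m[280:]=0;m[:,:320]=0
n,l,s,ce=cv2.connectedComponentsWithStats(m.astype(np.uint8))
for i in range(1,n):
    if s[i][4]>100: print('tin',s[i],ce[i],cast(f,*ce[i],0.04))
m=(b.min(2)>195); w=np.zeros_like(m); w[240:280,435:475]=m[240:280,435:475]
n,l,s,ce=cv2.connectedComponentsWithStats(w.astype(np.uint8))
for i in range(1,n):
    if s[i][4]>60:
        pts=np.argwhere(l==i)[:,::-1].astype(np.float32); r=cv2.minAreaRect(pts); P=[cast(f,*p,0.04)[:2] for p in cv2.boxPoints(r)]
        print('blk',s[i],r,cast(f,*r[0],0.04),np.round(P,4).tolist())
for u,v in((371,296),(426,295),(320,297),(285,276)): print(cast(f,u,v,0.04))
E
```

```text
tin [334 226  26  26 541] [346.36968577 238.48613678] [ 0.57004986 -0.14222448  0.04      ]
tin [376 239  26  27 540] [388.47407407 251.72037037] [ 0.52880526 -0.26181186  0.04      ]
[ 0.40398631 -0.20708531  0.04      ]
[ 0.4025118  -0.36416794  0.04      ]
[ 0.40514516 -0.06171375  0.04      ]
[0.46742528 0.03644524 0.04      ]
```

View pics/crop0.png

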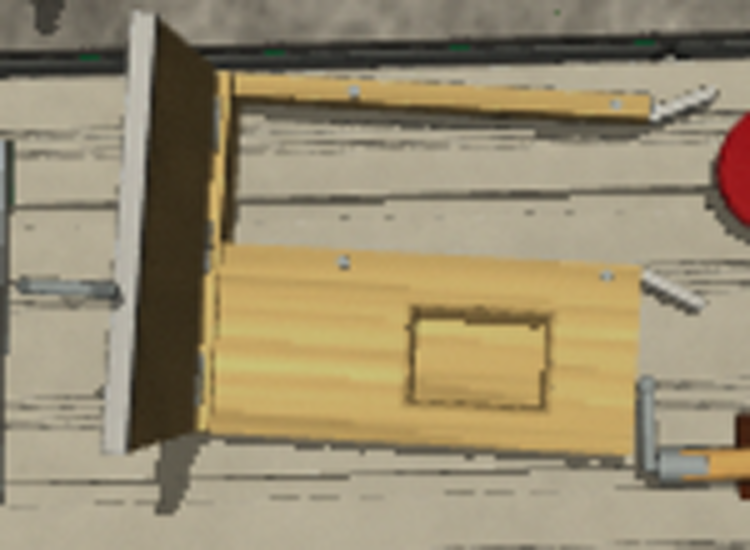

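```bash
python3 - <<'E'
from h import *
f=load('top0'); b=f['bgr']
px=lambda c,r:(190+(c+.5)/5-.5,205+(r+.5)/5-.5)
rk=np.array([[3,-120],[-105,-120],[87,-120],[101,-120],[-55+29.7,-30-42.2],[-55+29.7,-30+42.2],[-55-29.7,-30-42.2],[-55-29.7,-30+42.2]])/1e3
im=[(640,266),(633,457),(652,119),(652,95),(550,315),(408,306),(547,410),(407,403)]
W=np.array([cast(f,*px(*p),.045)[:2] for p in im])
def fit(A,B):
    a=A-A.mean(0);bb=B-B.mean(0);t=np.arctan2((a[:,0]*bb[:,1]-a[:,1]*bb[:,0]).sum(),(a*bb).sum())
    M=np.array([[np.cos(t),-np.sin(t)],[np.sin(t),np.cos(t)]]);return t,B.mean(0)-M@A.mean(0),M
t,o,M=fit(rk,W);print('rack',np.degrees(t),o,'res mm',np.round((W-rk@M.T-o)*1e3,1).tolist())
np.savez('rack.npz',t=t,o=o,M=M)
for n,p in(('mouth',[.045,-.12]),('recess',[-.055,-.03]),('end',[.045,.12])): print(n,M@np.array(p)+o)
# lid eye upright
print('eye est',M@np.array([-.03,.13])+o, 'proj',proj(f,[*(M@np.array([-.03,.13+.022])+o),.315]))
print(b[250:272:3,440:472:4].min(2))
hsv=cv2.cvtColor(b,cv2.COLOR_BGR2HSV)
m=np.zeros(b.shape[:2],np.uint8);m[245:275,436:474]=((b.min(2)>205)[245:275,436:474]);
pts=np.argwhere(m)[:,::-1].astype(np.float32);r=cv2.minAreaRect(pts);print(r,len(pts))
cv2.imwrite('pics/crop1.png',cv2.resize(b[205:325,310:480],None,fx=4.7,fy=4.7,interpolation=cv2.INTER_CUBIC))
E
```

```text
rack -4.783318026505683 [0.52381193 0.06073895] res mm [[-0.1, 1.2], [-0.6, -0.8], [0.2, -1.1], [0.0, -0.3], [-2.4, 3.2], [-2.1, -0.2], [3.0, 1.4], [2.1, -3.4]]
mouth [ 0.55864868 -0.06259556]
recess [0.46650186 0.03542976]
end [0.57866173 0.17656856]
eye est [0.50475682 0.19278781] proj [200.31760741 262.03119501]
[[142 167 153 123 147 144 146 148]
 [ 55 194 195 194 193 193 197 189]
 [ 54 194 195 191 192 195 195 185]
 [ 55 190 193 197 195 195 191 180]
 [ 54 191 191 192 190 193 189 185]
 [ 56 187 187 186 185 186 189 185]
 [ 75  84  93 106 114 149 179 179]
 [145 141 144 142 136 143 148 148]]
((0.0, 0.0), (0.0, 0.0), 0.0) 0
```

View pics/crop1.png

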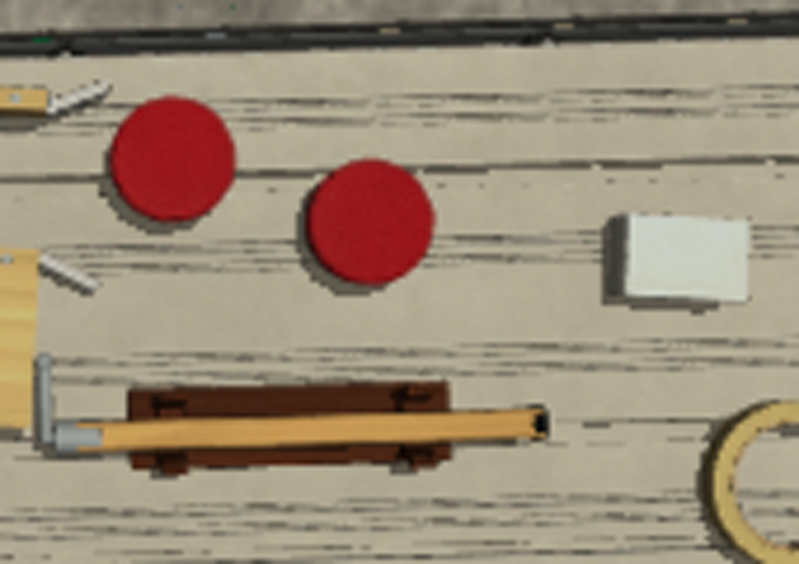

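```bash
cat >> h.py <<'E'
K=np.load('rack.npz'); RM=K['M']; RO=K['o']
def r2w(x,y): return RM@np.array([x,y])+RO
def w2r(p): return RM.T@(np.array(p)[:2]-RO)
def down(yaw): # tool z down, tool x at world yaw (deg)
    c,s=np.cos(np.radians(yaw)),np.sin(np.radians(yaw)); return np.array([[c,s,0],[s,-c,0],[0,0,-1.]])
def go(p,Mt=None):
    q,M,o=tool(); print('lin cm',np.round(M.T@(np.array(p)-q)*100,2), 'dr',None if Mt is None else np.round(np.degrees(R.from_matrix(M.T@Mt).as_rotvec()),2))
E
python3 - <<'E'
from h import *
print(w2r([.570,-.1422]),w2r([.5288,-.2618]))
f=load('top0')
print('block',cast(f,310+685.5/4.7-.5,205+258.5/4.7-.5,.04))
q=[cast(f,310+(c+.5)/4.7-.5,205+(r+.5)/4.7-.5,.04)[:2] for c,r in((625,214),(748,222),(746,300),(622,297))];print(np.round(q,4).tolist())
for c,r,z in((130,425,.008),(450,425,.008),(290,425,.008),(547,423,.031),(80,436,.031),(44,357,.031),(44,440,.031),(128,390,.008),(132,468,.008),(449,382,.008),(452,462,.008)): print(c,r,cast(f,310+(c+.5)/4.7-.5,205+(r+.5)/4.7-.5,z))
go([.566,-.194,.12],down(90-4.78)); 
E
```

```text
[ 0.06294982 -0.19838063] [ 0.03186648 -0.32099966]
block [ 0.5013597  -0.45298101  0.04      ]
[[0.5292, -0.4175], [0.5223, -0.4926], [0.4748, -0.489], [0.4787, -0.4133]]
130 425 [ 0.40767182 -0.11316062  0.008     ]
450 425 [ 0.40221784 -0.31200939  0.008     ]
290 425 [ 0.40494634 -0.2125298   0.008     ]
547 423 [ 0.40311303 -0.36650462  0.031     ]
80 436 [ 0.40305884 -0.08093607  0.031     ]
44 357 [ 0.45163217 -0.06035285  0.031     ]
44 440 [ 0.40123908 -0.05891855  0.031     ]
128 390 [ 0.42931531 -0.11259137  0.008     ]
132 468 [ 0.38115338 -0.1135749   0.008     ]
449 382 [ 0.42881256 -0.31248297  0.008     ]
452 462 [ 0.37937156 -0.31231099  0.008     ]
lin cm [ 43.32 -11.17  12.97] dr [ -0.09  -0.07 -60.54]
```

```bash

L='{"dr":[0,0,-60.5],"linear":[43.3,-11.2,10],"fingers":47}'
python3 -m crank '[{"dr":[0,0,-7],"linear":[4,-1,0],"fingers":47},{"dr":[0,0,-14],"linear":[8,-2,1],"fingers":47},{"dr":[0,0,-21],"linear":[12,-3,2],"fingers":47},{"dr":[0,0,-28],"linear":[16,-4,3],"fingers":47},{"dr":[0,0,-35],"linear":[20,-5,4],"fingers":47},{"dr":[0,0,-42],"linear":[24,-6,5],"fingers":47},{"dr":[0,0,-49],"linear":[28,-7,6],"fingers":47},{"dr":[0,0,-56],"linear":[32,-8,7],"fingers":47}]' 30
python3 - <<'E'
from h import *
go([.566,-.194,.12],down(90-4.78))
E
```

```text
t: 0.82
tcp_pos: [0.4737, -0.2722, 0.1808]
tool_rot: [0.76, 0.65, -0.0, -0.0]
ft_force: [-0.7, -0.4, 0.3]
grip_width: 0.472
lin cm [9.17 7.9  6.08] dr [-0.02 -0.   -4.19]
```

```bash

python3 -m crank '[{"dr":[0,0,-2],"linear":[3,2.6,2],"fingers":47},{"dr":[0,0,-4.2],"linear":[6,5.2,4],"fingers":47},{"dr":[0,0,-4.2],"linear":[9.2,7.9,6.1],"fingers":47},{"dr":[0,0,-4.2],"linear":[9.2,7.9,6.1],"fingers":47},{"dr":[0,0,-4.2],"linear":[9.2,7.9,6.1],"fingers":47},{"dr":[0,0,-4.2],"linear":[9.2,7.9,6.1],"fingers":47},{"dr":[0,0,-4.2],"linear":[9.2,7.9,6.1],"fingers":47},{"dr":[0,0,-4.2],"linear":[9.2,7.9,6.1],"fingers":47}]'
python3 - <<'E'
from h import *
f=grab('wrist','w1');save(f,'w1')
hsv=cv2.cvtColor(f['bgr'],cv2.COLOR_BGR2HSV)
m=(((hsv[...,0]<8)|(hsv[...,0]>172))&(hsv[...,1]>150)&(hsv[...,2]>90)).astype(np.uint8)
cs=cv2.findContours(m,cv2.RETR_EXTERNAL,cv2.CHAIN_APPROX_NONE)[0]
for c in cs:
    if cv2.contourArea(c)>800:
        w=np.array([cast(f,*p[0],.04)[:2] for p in c],np.float32); print(cv2.boundingRect(c),cv2.minEnclosingCircle(w))
go([.566,-.194,.03],down(90-4.78))
E
```

```text
t: 1.48
tcp_pos: [0.5651, -0.1976, 0.1221]
tool_rot: [0.739, 0.674, 0.0, 0.001]
ft_force: [0.4, 0.8, 0.8]
grip_width: 0.468
(270, 291, 64, 90) ((0.5304175019264221, -0.25952666997909546), 0.038227781653404236)
(262, 102, 124, 125) ((0.5712139010429382, -0.14172449707984924), 0.03783582150936127)
lin cm [0.38 0.03 9.21] dr [ 0.12  0.07 -0.47]
```

View pics/w1.png

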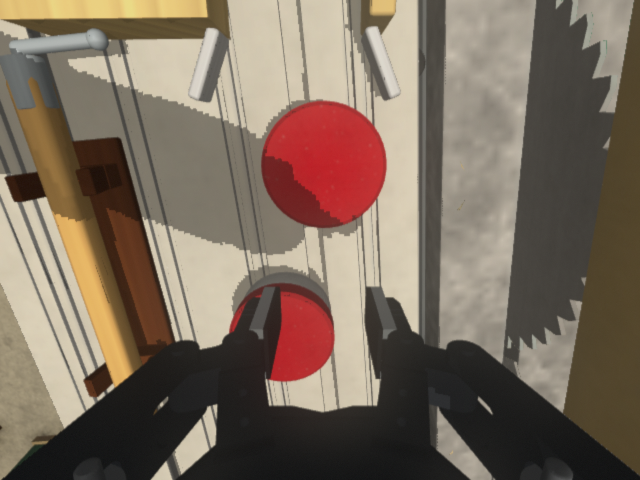

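```bash

python3 -m crank '[{"dr":[0,0,-0.5],"linear":[0.3,0,3],"fingers":47},{"dr":[0,0,-0.5],"linear":[0.3,0,6],"fingers":47},{"dr":[0,0,-0.5],"linear":[0.3,0,9.2],"fingers":47},{"dr":[0,0,-0.5],"linear":[0.3,0,9.2],"fingers":47},{"dr":[0,0,-0.5],"linear":[0.3,0,9.2],"fingers":47},{"dr":[0,0,-0.5],"linear":[0.6,0,9.2],"fingers":47},{"dr":[0,0,-0.5],"linear":[1.0,0,9.2],"fingers":47},{"dr":[0,0,-0.5],"linear":[1.5,0,9.2],"fingers":47}]'
python3 -m crank '[{"dr":[0,0,0],"linear":[0.8,0,0],"fingers":47},{"dr":[0,0,0],"linear":[1.6,-0.3,0],"fingers":47},{"dr":[0,0,0],"linear":[2.4,-0.6,0],"fingers":47},{"dr":[0,0,0],"linear":[3.2,-1.0,0],"fingers":47},{"dr":[0,0,0],"linear":[4.0,-1.4,0],"fingers":47},{"dr":[0,0,0],"linear":[4.8,-1.8,0],"fingers":47},{"dr":[0,0,0],"linear":[5.6,-1.8,0],"fingers":47},{"dr":[0,0,0],"linear":[6.4,-1.8,0],"fingers":47}]'
python3 - <<'E'
from h import *
p,M,o=tool();print(w2r(p),p,o['ft_force'])
f=grab('wrist','w2')
hsv=cv2.cvtColor(f['bgr'],cv2.COLOR_BGR2HSV)
m=(((hsv[...,0]<8)|(hsv[...,0]>172))&(hsv[...,1]>150)&(hsv[...,2]>90)).astype(np.uint8)
for c in cv2.findContours(m,cv2.RETR_EXTERNAL,cv2.CHAIN_APPROX_NONE)[0]:
    if cv2.contourArea(c)>800:
        w=np.array([cast(f,*p[0],.04)[:2] for p in c],np.float32); e=cv2.minEnclosingCircle(w);print(e,w2r(e[0]))
E
```

```text
t: 2.2
tcp_pos: [0.5687, -0.1822, 0.0319]
tool_rot: [0.735, 0.678, 0.001, 0.003]
ft_force: [-0.6, -1.7, 0.2]
grip_width: 0.472
t: 2.87
tcp_pos: [0.5532, -0.1148, 0.0283]
tool_rot: [0.735, 0.678, -0.0, -0.0]
ft_force: [0.1, -0.5, 1.3]
grip_width: 0.472
[ 0.04393832 -0.17249581] [ 0.55321319 -0.11482001  0.02833179] [ 0.12148501 -0.53854285  1.31700003]
((0.557030975818634, -0.07061128318309784), 0.0377996601164341) [ 0.04405634 -0.1281227 ]
```

```bash

python3 -m crank '[{"dr":[0,0,0],"linear":[1,0.1,0],"fingers":47},{"dr":[0,0,0],"linear":[2,0.1,0],"fingers":47},{"dr":[0,0,0],"linear":[3,0.1,0],"fingers":47},{"dr":[0,0,0],"linear":[4,0.1,0],"fingers":47},{"dr":[0,0,0],"linear":[5,0.1,0],"fingers":47},{"dr":[0,0,0],"linear":[6,0.1,0],"fingers":47},{"dr":[0,0,0],"linear":[6,0.1,0],"fingers":47},{"dr":[0,0,0],"linear":[5,0.1,0],"fingers":47}]'
python3 -m crank '[{"dr":[0,0,0],"linear":[-2,0,0],"fingers":47},{"dr":[0,0,0],"linear":[-3,0,-3],"fingers":47},{"dr":[0,0,0],"linear":[-3,0,-6],"fingers":47},{"dr":[0,0,0],"linear":[-5,0,-8],"fingers":47},{"dr":[0,0,0],"linear":[-9,0,-8],"fingers":47},{"dr":[0,0,0],"linear":[-9,0,-8],"fingers":47},{"dr":[0,0,0],"linear":[-9,0,-8],"fingers":47},{"dr":[0,0,0],"linear":[-9,0,-8],"fingers":47}]'
python3 - <<'E'
from h import *
p,M,o=tool();print(w2r(p),p,o['ft_force'])
f=grab('wrist','w3')
hsv=cv2.cvtColor(f['bgr'],cv2.COLOR_BGR2HSV)
m=(((hsv[...,0]<8)|(hsv[...,0]>172))&(hsv[...,1]>150)&(hsv[...,2]>90)).astype(np.uint8)
for c in cv2.findContours(m,cv2.RETR_EXTERNAL,cv2.CHAIN_APPROX_NONE)[0]:
    if cv2.contourArea(c)>800:
        w=np.array([cast(f,*p[0],.04)[:2] for p in c],np.float32); e=cv2.minEnclosingCircle(w);print(e,w2r(e[0]))
E
```

```text
t: 3.58
tcp_pos: [0.559, -0.064, 0.0285]
tool_rot: [0.734, 0.679, 0.0, -0.0]
ft_force: [-0.2, 0.0, 0.0]
grip_width: 0.467
t: 4.25
tcp_pos: [0.5512, -0.1565, 0.1082]
tool_rot: [0.736, 0.677, -0.0, -0.0]
ft_force: [-0.3, 0.4, -0.0]
grip_width: 0.472
[ 0.04539019 -0.21422727] [ 0.55118012 -0.15652719  0.10818519] [-0.34838215  0.40680317 -0.02247123]
((0.535631537437439, -0.25192293524742126), 0.035049598664045334) [ 0.0378506  -0.31058733]
((0.5630128383636475, -0.018624087795615196), 0.03695225715637207) [ 0.04568228 -0.07581776]
```

```bash

python3 -m crank '[{"dr":[0,0,0],"linear":[-4,-1,0],"fingers":47},{"dr":[0,0,0],"linear":[-8,-1,0],"fingers":47},{"dr":[0,0,0],"linear":[-12,-1,0],"fingers":47},{"dr":[0,0,0],"linear":[-16.2,-1,0],"fingers":47},{"dr":[0,0,0],"linear":[-16.2,-1,2],"fingers":47},{"dr":[0,0,0],"linear":[-16.2,-1,4],"fingers":47},{"dr":[0,0,0],"linear":[-16.2,-1,6],"fingers":47},{"dr":[0,0,0],"linear":[-16.2,-1,7.9],"fingers":47}]'
python3 -m crank '[{"dr":[0,0,0],"linear":[0,0,0],"fingers":47},{"dr":[0,0,0],"linear":[1,0,0],"fingers":47},{"dr":[0,0,0],"linear":[2,0,0],"fingers":47},{"dr":[0,0,0],"linear":[3,0.2,0],"fingers":47},{"dr":[0,0,0],"linear":[4,0.4,0],"fingers":47},{"dr":[0,0,0],"linear":[5,0.6,0],"fingers":47},{"dr":[0,0,0],"linear":[6,0.8,0],"fingers":47},{"dr":[0,0,0],"linear":[7,1,0],"fingers":47}]'
python3 -m crank '[{"dr":[0,0,0],"linear":[1,0,0],"fingers":47},{"dr":[0,0,0],"linear":[2,0,0],"fingers":47},{"dr":[0,0,0],"linear":[3,0,0],"fingers":47},{"dr":[0,0,0],"linear":[4,0,0],"fingers":47},{"dr":[0,0,0],"linear":[5,0,0],"fingers":47},{"dr":[0,0,0],"linear":[6,0,0],"fingers":47},{"dr":[0,0,0],"linear":[7,0,0],"fingers":47},{"dr":[0,0,0],"linear":[8,0,0],"fingers":47}]'
python3 - <<'E'
from h import *
p,M,o=tool();print(w2r(p),p,o['ft_force'])
f=grab('wrist','w4')
hsv=cv2.cvtColor(f['bgr'],cv2.COLOR_BGR2HSV)
m=(((hsv[...,0]<8)|(hsv[...,0]>172))&(hsv[...,1]>150)&(hsv[...,2]>90)).astype(np.uint8)
for c in cv2.findContours(m,cv2.RETR_EXTERNAL,cv2.CHAIN_APPROX_NONE)[0]:
    if cv2.contourArea(c)>800:
        w=np.array([cast(f,*p[0],.04)[:2] for p in c],np.float32); e=cv2.minEnclosingCircle(w);print(e,w2r(e[0]))
E
```

```text
t: 4.97
tcp_pos: [0.5283, -0.3154, 0.0277]
tool_rot: [0.735, 0.678, -0.0, -0.001]
ft_force: [0.1, 1.6, 0.6]
grip_width: 0.468
t: 5.63
tcp_pos: [0.5455, -0.247, 0.031]
tool_rot: [0.735, 0.678, -0.0, 0.001]
ft_force: [0.6, -2.2, 2.0]
grip_width: 0.471
t: 6.3
tcp_pos: [0.5507, -0.1667, 0.0295]
tool_rot: [0.735, 0.678, -0.0, -0.0]
ft_force: [0.5, -3.5, 1.9]
grip_width: 0.471
[ 0.04575035 -0.22441451] [ 0.55068953 -0.16670898  0.02950182] [ 0.54091251 -3.51613172  1.86568717]
((0.5545110702514648, -0.12278692424297333), 0.0377311110496521) [ 0.04589602 -0.18032675]
```

```bash

python3 -m crank '[{"dr":[0,0,0],"linear":[1,0,0],"fingers":47},{"dr":[0,0,0],"linear":[2,0,0],"fingers":47},{"dr":[0,0,0],"linear":[3,0,0],"fingers":47},{"dr":[0,0,0],"linear":[4,0,0],"fingers":47},{"dr":[0,0,0],"linear":[5,0,0],"fingers":47},{"dr":[0,0,0],"linear":[6,0,0],"fingers":47},{"dr":[0,0,0],"linear":[7,0,0],"fingers":47},{"dr":[0,0,0],"linear":[8,0,0],"fingers":47}]'
python3 -m crank '[{"dr":[0,0,0],"linear":[1,0,0],"fingers":47},{"dr":[0,0,0],"linear":[2,0,0],"fingers":47},{"dr":[0,0,0],"linear":[3,0,0],"fingers":47},{"dr":[0,0,0],"linear":[3.8,0,0],"fingers":47},{"dr":[0,0,0],"linear":[3.8,0,0],"fingers":47},{"dr":[0,0,0],"linear":[1,0,0],"fingers":47},{"dr":[0,0,0],"linear":[0,0,-3],"fingers":47},{"dr":[0,0,0],"linear":[-2,0,-7],"fingers":47}]'
python3 - <<'E'
from h import *
f=grab('wrist');g=grab('top')
for f in(f,g):
  hsv=cv2.cvtColor(f['bgr'],cv2.COLOR_BGR2HSV)
  m=(((hsv[...,0]<8)|(hsv[...,0]>172))&(hsv[...,1]>150)&(hsv[...,2]>90)).astype(np.uint8)
  if f is g: m[:215]=0;m[300:]=0
  for c in cv2.findContours(m,cv2.RETR_EXTERNAL,cv2.CHAIN_APPROX_NONE)[0]:
    if cv2.contourArea(c)>100:
        w=np.array([cast(f,*p[0],.04)[:2] for p in c],np.float32); e=cv2.minEnclosingCircle(w);print(e,w2r(e[0]))
save(g,'top1')
b=g['bgr'];m=np.zeros(b.shape[:2],np.uint8);m[240:280,430:480]=((b.min(2)>165)[240:280,430:480])
n,l,s,ce=cv2.connectedComponentsWithStats(m); i=1+s[1:,4].argmax()
r=cv2.minAreaRect(np.argwhere(l==i)[:,::-1].astype(np.float32));print(r,cast(g,*r[0],.04))
q=np.array([cast(g,*p,.04)[:2] for p in cv2.boxPoints(r)]);print(q)
# drop target: look above block, jaws across 50mm (block x)
go([.501,-.453,.15],down(90-4.78))
E
```

```text
t: 7.02
tcp_pos: [0.5569, -0.0867, 0.0292]
tool_rot: [0.735, 0.678, -0.0, -0.0]
ft_force: [-0.1, -2.7, -1.0]
grip_width: 0.476
t: 7.68
tcp_pos: [0.5524, -0.1047, 0.0933]
tool_rot: [0.735, 0.679, -0.002, -0.005]
ft_force: [0.3, 0.2, -0.0]
grip_width: 0.471
((0.5640759468078613, -0.0038598848041146994), 0.03814597427845001) [ 0.04551053 -0.06101632]
((0.5680262446403503, 0.034469135105609894), 0.07561863213777542) [ 0.0462509  -0.02249139]
((456.1030578613281, 259.1446228027344), (25.627147674560547, 17.029294967651367), 3.1798300743103027) [ 0.5023196  -0.45519238  0.04      ]
[[ 0.48105541 -0.41601931]
 [ 0.52969137 -0.42101824]
 [ 0.52364219 -0.49447287]
 [ 0.47501133 -0.48928717]]
lin cm [-34.7   -3.01  -4.48] dr [0.77 0.19 0.01]
```

```bash

python3 -m crank '[{"dr":[0,0,0],"linear":[-4,-0.5,-1],"fingers":90},{"dr":[0,0,0],"linear":[-8,-1,-2],"fingers":90},{"dr":[0,0,0],"linear":[-12,-1.5,-3],"fingers":90},{"dr":[0,0,0],"linear":[-16,-2,-4],"fingers":90},{"dr":[0,0,0],"linear":[-20,-2.5,-4.5],"fingers":90},{"dr":[0,0,0],"linear":[-24,-3,-4.5],"fingers":90},{"dr":[0,0,0],"linear":[-28,-3,-4.5],"fingers":90},{"dr":[0,0,0],"linear":[-32,-3,-4.5],"fingers":90}]'
python3 -m crank '[{"dr":[0.5,0,0],"linear":[-2.7,0,0],"fingers":90},{"dr":[0.5,0,0],"linear":[-2.7,0,0],"fingers":90},{"dr":[0.5,0,0],"linear":[-2.7,0,0],"fingers":90},{"dr":[0.5,0,0],"linear":[-2.7,0,0],"fingers":90},{"dr":[0.5,0,0],"linear":[-2.7,0,0],"fingers":90},{"dr":[0.5,0,0],"linear":[-2.7,0,0],"fingers":90},{"dr":[0.5,0,0],"linear":[-2.7,0,0],"fingers":90},{"dr":[0.5,0,0],"linear":[-2.7,0,0],"fingers":90}]'
python3 - <<'E'
from h import *
f=grab('wrist','w5');save(f,'w5')
u,v=proj(f,[.502,-.454,.04]);print(u,v)
b=f['bgr'];print(b[int(v)-60:int(v)+61:20,int(u)-60:int(u)+61:20].min(2))
go([.502,-.454,.037],down(90-4.78))
E
```

```text
t: 8.45
tcp_pos: [0.4999, -0.425, 0.1425]
tool_rot: [0.735, 0.678, 0.001, 0.001]
ft_force: [0.6, -0.1, 0.9]
grip_width: 0.901
t: 9.12
tcp_pos: [0.4983, -0.4489, 0.1423]
tool_rot: [0.735, 0.679, -0.003, -0.003]
ft_force: [0.1, -0.6, -0.6]
grip_width: 0.9
329.10080911375684 249.8407864644476
[[ 82  82  74  75  78 138 137]
 [ 84  84 104 109 112  92 137]
 [ 84  85 107 108 108 138 138]
 [100 141 113 177 175 140 134]
 [136 138 169 175 179 140 136]
 [118 137 173 173 174 138 139]
 [139 138 143 143 111 139 125]]
lin cm [-0.45  0.5  10.52] dr [-0.48  0.01  0.23]
```

View pics/w5.png

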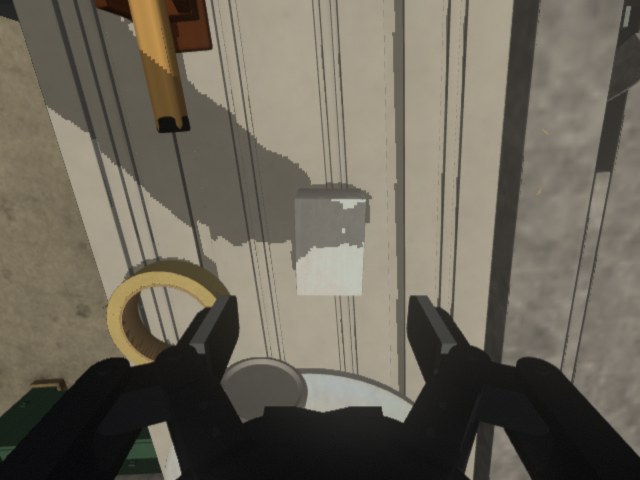

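```bash

python3 - <<'E'
from h import *
f=load('w5')
q=np.array([cast(f,u,v,.04) for u,v in((295,198),(367,198),(363.5,294.5),(297,295.5))]);c=q.mean(0);print(q,c)
d=(q[0]+q[1]-q[2]-q[3])/2;print(np.degrees(np.arctan2(d[1],d[0])),np.linalg.norm(d))
go([c[0],c[1],.037],down(90-4.78))
E
```

```text
[[ 0.48144991 -0.41426283  0.04      ]
 [ 0.53072152 -0.41812771  0.04      ]
 [ 0.52523939 -0.49191553  0.04      ]
 [ 0.4750243  -0.48897286  0.04      ]] [ 0.50310878 -0.45331973  0.04      ]
85.41537997259748 0.07448725785927465
lin cm [-0.37  0.61 10.52] dr [-0.48  0.01  0.23]
```

```bash

python3 -m crank '[{"dr":[-0.5,0,0],"linear":[-0.4,0.6,2],"fingers":78},{"dr":[-0.5,0,0],"linear":[-0.4,0.6,5],"fingers":78},{"dr":[-0.5,0,0],"linear":[-0.4,0.6,8],"fingers":78},{"dr":[-0.5,0,0],"linear":[-0.4,0.6,10.5],"fingers":78},{"dr":[-0.5,0,0],"linear":[-0.4,0.6,10.5],"fingers":78},{"dr":[-0.5,0,0],"linear":[-0.4,0.6,10.5],"fingers":0},{"dr":[-0.5,0,0],"linear":[-0.4,0.6,10.5],"fingers":0},{"dr":[-0.5,0,0],"linear":[-0.4,0.6,10.5],"fingers":0}]' 50
python3 -m crank '[{"dr":[0,0,0],"linear":[0,0,0],"fingers":0},{"dr":[0,0,0],"linear":[0,0,0],"fingers":0},{"dr":[0,0,0],"linear":[0,0,-2],"fingers":0},{"dr":[0,0,0],"linear":[0,0,-4],"fingers":0},{"dr":[0,0,0],"linear":[0,0,-7],"fingers":0},{"dr":[0,0,0],"linear":[0,0,-10],"fingers":0},{"dr":[0,0,0],"linear":[0,0,-10],"fingers":0},{"dr":[0,0,0],"linear":[0,0,-10],"fingers":0}]'
python3 - <<'E'
from h import *
f=grab('wrist','w6');save(f,'w6')
p,M,o=tool();print(p,M,o['ft_force'])
r=r2w(-.055,-.03);print(r);go([r[0],r[1],.15],down(90-4.78))
E
```

```text
t: 9.83
tcp_pos: [0.5038, -0.4555, 0.0394]
tool_rot: [0.735, 0.678, 0.0, 0.002]
ft_force: [0.9, 0.3, -1.8]
grip_width: 0.579
t: 10.5
tcp_pos: [0.5043, -0.4562, 0.1412]
tool_rot: [0.735, 0.678, -0.0, 0.004]
ft_force: [1.4, -0.1, -2.6]
grip_width: 0.573
[ 0.5032097  -0.45501653  0.13824038] [[ 0.08051823  0.996751    0.00206268]
 [ 0.99675106 -0.08051367 -0.00220563]
 [-0.00203239  0.00223357 -0.99999544]] [ 0.0949539  -0.22293259 -2.6716353 ]
[0.46650186 0.03542976]
lin cm [48.59 -7.6  -1.29] dr [0.13 0.12 0.16]
```

View pics/w6.png

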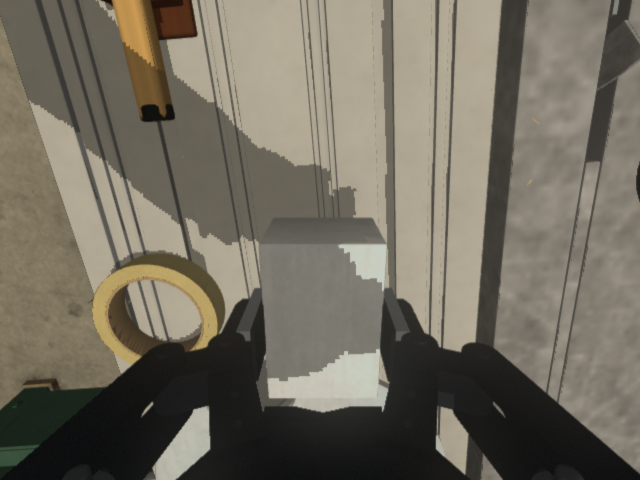

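```bash

python3 -m crank '[{"dr":[0,0,0],"linear":[3,-0.5,-1],"fingers":0},{"dr":[0,0,0],"linear":[6,-1,-1],"fingers":0},{"dr":[0,0,0],"linear":[10,-1.6,-1],"fingers":0},{"dr":[0,0,0],"linear":[14,-2.2,-1],"fingers":0},{"dr":[0,0,0],"linear":[18,-2.8,-1],"fingers":0},{"dr":[0,0,0],"linear":[22,-3.5,-1],"fingers":0},{"dr":[0,0,0],"linear":[26,-4.1,-1],"fingers":0},{"dr":[0,0,0],"linear":[30,-4.7,-1],"fingers":0}]'
python3 -m crank '[{"dr":[0,0,0],"linear":[4,-0.6,0],"fingers":0},{"dr":[0,0,0],"linear":[8,-1.3,0],"fingers":0},{"dr":[0,0,0],"linear":[12,-2,0],"fingers":0},{"dr":[0,0,0],"linear":[15,-2.5,0],"fingers":0},{"dr":[0,0,0],"linear":[16,-2.8,0],"fingers":0},{"dr":[0,0,0],"linear":[16,-2.8,0],"fingers":0},{"dr":[0,0,0],"linear":[16,-2.8,0],"fingers":0},{"dr":[0,0,0],"linear":[16,-2.8,0],"fingers":0}]'
python3 - <<'E'
from h import *
f=load('w6')
p=np.array([0.5032,-0.4550,0.13824]);M=down(85.4)
q=(cast(f,260,243,.139)+cast(f,386,243,.139))/2; print(cast(f,260,243,.139),cast(f,386,243,.139),'front mid rel tool cm',M.T@(q-p)*100)
g=grab('wrist','w7');save(g,'w7')
p,M,o=tool();print(p,M,o['ft_force'])
r=r2w(-.055,-.03);go([r[0],r[1],.15],down(90-4.78))
E
```

```text
t: 11.22
tcp_pos: [0.4779, -0.1491, 0.1442]
tool_rot: [0.735, 0.678, -0.001, -0.002]
ft_force: [0.9, 0.4, -0.7]
grip_width: 0.573
t: 11.88
tcp_pos: [0.4645, 0.0093, 0.1457]
tool_rot: [0.735, 0.678, -0.001, -0.0]
ft_force: [-0.4, -0.6, -3.0]
grip_width: 0.571
[ 0.48264038 -0.41825873  0.139     ] [ 0.53269063 -0.42244694  0.139     ] front mid rel tool cm [ 3.48936905  0.16724551 -0.076     ]
[0.46471166 0.00905016 0.14599875] [[ 8.20979416e-02  9.96623530e-01 -1.21115869e-03]
 [ 9.96624093e-01 -8.20985841e-02 -4.90573711e-04]
 [-5.88351717e-04 -1.16679484e-03 -9.99999146e-01]] [ 0.54961145  0.09798383 -1.84333626]
lin cm [ 2.64 -0.04 -0.4 ] dr [-0.07  0.03  0.07]
```

View pics/w7.png

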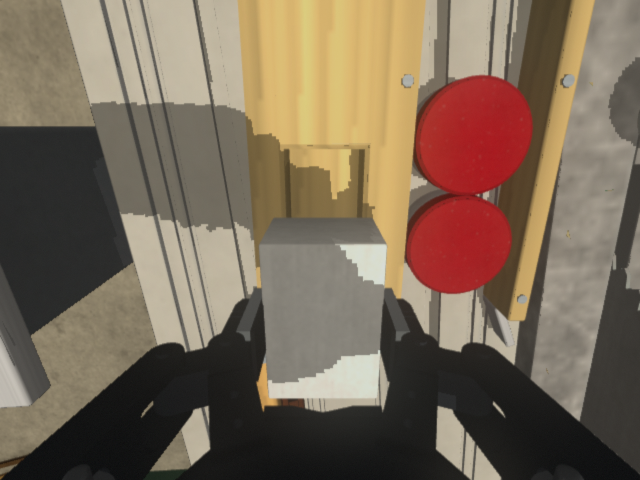

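```bash

python3 - <<'E'
from h import *
f=load('w7');b=f['bgr']
p=np.array([0.46471166,0.00905016,0.146]);M=down(85.25)
for z in(.045,):
  A=cast(f,284,146,z);B=cast(f,370,146,z);print(A,B,np.linalg.norm(A-B),w2r(A),w2r(B))
  q=(A+B)/2;print('far mid tool cm',M.T@(q-p)*100)
q=(cast(f,261,243,.1466)+cast(f,386,243,.1466))/2;print('blk front mid',M.T@(q-p)*100)
for u,v in((243,100),(423,100),(415,200)): print(w2r(cast(f,u,v,.045)))
c=cv2.resize(b[120:240,230:430],None,fx=4,fy=4,interpolation=cv2.INTER_CUBIC);cv2.imwrite('pics/crop2.png',c)
E
```

```text
[0.44510858 0.07898962 0.045     ] [0.50078522 0.07439786 0.045     ] 0.05586566326963067 [-0.07995112  0.01162422] [-0.0240855   0.01169119]
far mid tool cm [ 6.80932041  0.26055158 10.1       ]
blk front mid [ 3.72882849  0.0318361  -0.06      ]
[-0.10455835  0.03935136]
[0.00766698 0.03945606]
[ 0.00825871 -0.02393156]
```

View pics/crop2.png

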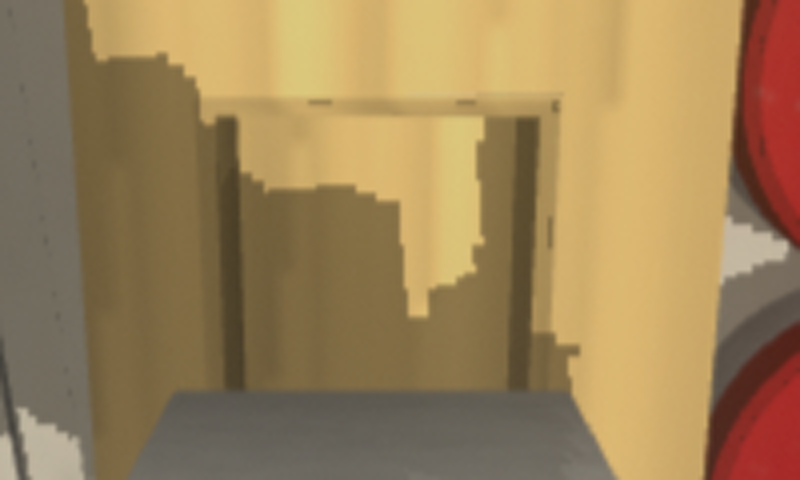

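```bash

python3 - <<'E'
from h import *
f=load('w7')
p=np.array([0.46471166,0.00905016,0.146]);M=down(85.25)
for ul,ur,v,z,off in((284.1,364.9,149,.042,.03925),(279.5,370,143.8,.045,.04225)):
  A=cast(f,ul,v,z);B=cast(f,ur,v,z);q=(A+B)/2-np.array([*(RM@[0,off]),0]);print(np.linalg.norm(A-B),'recess ctr',q,w2r(q),'tool cm',M.T@(q-p)*100)
go([*r2w(-.055,-.03),.1],down(85.22))
E
```

```text
0.05333754961795313 recess ctr [0.46789839 0.03563492 0.042     ] [-0.05362543 -0.0296791 ] tool cm [ 2.67573449  0.09743532 10.4       ]
0.05867313120640705 recess ctr [0.46807706 0.03608623 0.045     ] [-0.05348502 -0.02921447] tool cm [ 2.72218929  0.11150324 10.1       ]
lin cm [ 2.65 -0.03  4.6 ] dr [-0.07  0.03  0.07]
```

```bash

python3 -m crank '[{"dr":[0,0,0],"linear":[1,0,0],"fingers":0},{"dr":[0,0,0],"linear":[2,0,0],"fingers":0},{"dr":[0,0,0],"linear":[2.7,0.1,1],"fingers":0},{"dr":[0,0,0],"linear":[2.7,0.1,3],"fingers":0},{"dr":[0,0,0],"linear":[2.7,0.1,5],"fingers":0},{"dr":[0,0,0],"linear":[2.7,0.1,5],"fingers":0},{"dr":[0,0,0],"linear":[2.7,0.1,5.5],"fingers":0},{"dr":[0,0,0],"linear":[2.7,0.1,6.1],"fingers":0}]'
python3 -m crank '[{"dr":[0,0,0],"linear":[0,0,0.3],"fingers":0},{"dr":[0,0,0],"linear":[0,0,0.6],"fingers":0},{"dr":[0,0,0],"linear":[0,0,0.9],"fingers":0},{"dr":[0,0,0],"linear":[0,0,1.2],"fingers":0},{"dr":[0,0,0],"linear":[0,0,1.4],"fingers":0},{"dr":[0,0,0],"linear":[0,0,1.6],"fingers":0},{"dr":[0,0,0],"linear":[0,0,1.6],"fingers":0},{"dr":[0,0,0],"linear":[0,0,1.6],"fingers":0}]'
python3 - <<'E'
from h import *
g=grab('wrist','w8');save(g,'w8')
p,M,o=tool();print(p,w2r(p),o['ft_force'],o['moment'])
E
```

```text
t: 12.6
tcp_pos: [0.4689, 0.0372, 0.0863]
tool_rot: [0.735, 0.678, 0.001, 0.001]
ft_force: [-1.4, 0.3, -2.5]
grip_width: 0.573
t: 13.27
tcp_pos: [0.468, 0.037, 0.0697]
tool_rot: [0.735, 0.678, -0.0, -0.0]
ft_force: [0.3, -0.5, -2.4]
grip_width: 0.575
[0.46810031 0.03699853 0.06987793] [-0.05353793 -0.0283034 ] [-0.0199709   0.2151047  -2.40502688] [-0.01231527 -0.06401951 -0.00205545]
```

```bash

python3 -m crank '[{"dr":[0,0,0],"linear":[0,0,0],"fingers":72},{"dr":[0,0,0],"linear":[0,0,0],"fingers":72},{"dr":[0,0,0],"linear":[0,0,0],"fingers":72},{"dr":[0,0,0],"linear":[0,0,-2],"fingers":72},{"dr":[0,0,0],"linear":[0,0,-4],"fingers":72},{"dr":[0,0,0],"linear":[0,0,-6],"fingers":0},{"dr":[0,0,0],"linear":[0,0,-6],"fingers":0},{"dr":[0,0,0],"linear":[0,0,-6],"fingers":0}]'
python3 - <<'E'
from h import *
g=grab('wrist','w9');save(g,'w9')
E
python3 -m crank '[{"dr":[0,0,0],"linear":[0,0,0],"fingers":0},{"dr":[0,0,0],"linear":[0,0,2],"fingers":0},{"dr":[0,0,0],"linear":[0,0,4],"fingers":0},{"dr":[0,0,0],"linear":[0,0,5],"fingers":0},{"dr":[0,0,0],"linear":[0,0,5.8],"fingers":0},{"dr":[0,0,0],"linear":[0,0,6.3],"fingers":0},{"dr":[0,0,0],"linear":[0,0,6.6],"fingers":0},{"dr":[0,0,0],"linear":[0,0,6.6],"fingers":0}]'
```

```text
t: 13.98
tcp_pos: [0.4696, 0.0369, 0.1316]
tool_rot: [0.735, 0.678, 0.001, 0.002]
ft_force: [0.4, -0.1, -0.5]
grip_width: 0.302
t: 14.7
tcp_pos: [0.468, 0.037, 0.0643]
tool_rot: [0.735, 0.678, -0.0, -0.0]
ft_force: [0.0, 0.9, 0.6]
grip_width: 0.0
```

View pics/w9.png

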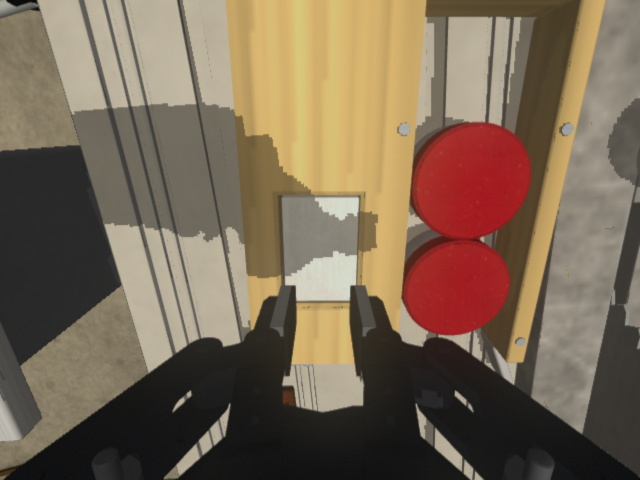

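The block has dropped flush into its recess at (320,248), and both tins are in the lane. I'll press lightly to confirm, then back off.

```bash

python3 -m crank '[{"dr":[0,0,0],"linear":[0,0,0.1],"fingers":0},{"dr":[0,0,0],"linear":[0,0,0.2],"fingers":0},{"dr":[0,0,0],"linear":[0,0,0.3],"fingers":0},{"dr":[0,0,0],"linear":[0,0,0.4],"fingers":0},{"dr":[0,0,0],"linear":[0,0,0.4],"fingers":0},{"dr":[0,0,0],"linear":[0,0,0.4],"fingers":0},{"dr":[0,0,0],"linear":[0,0,0.4],"fingers":0},{"dr":[0,0,0],"linear":[0,0,0.4],"fingers":0}]'
python3 -m crank '[{"dr":[0,0,0],"linear":[0,0,-2],"fingers":0},{"dr":[0,0,0],"linear":[0,0,-5],"fingers":0},{"dr":[0,0,0],"linear":[0,0,-8],"fingers":0},{"dr":[0,0,0],"linear":[-4,0,-10],"fingers":30},{"dr":[0,0,0],"linear":[-8,0,-10],"fingers":50},{"dr":[0,0,0],"linear":[-12,0,-10],"fingers":50},{"dr":[0,0,0],"linear":[-16,0,-10],"fingers":50},{"dr":[0,0,0],"linear":[-16,0,-10],"fingers":50}]'
python3 - <<'E'
from h import *
g=grab('wrist','w10');save(g,'w10')
p,M,o=tool();print(p)
s=grab('scene','s10');save(s,'s10');t=grab('top','t10');save(t,'t10')
K=np.load('rack.npz')
hsv=cv2.cvtColor(g['bgr'],cv2.COLOR_BGR2HSV)
m=(((hsv[...,0]<8)|(hsv[...,0]>172))&(hsv[...,1]>150)&(hsv[...,2]>90)).astype(np.uint8)
for c in cv2.findContours(m,cv2.RETR_EXTERNAL,cv2.CHAIN_APPROX_NONE)[0]:
    if cv2.contourArea(c)>800:
        w=np.array([cast(g,*q[0],.04)[:2] for q in c],np.float32); e=cv2.minEnclosingCircle(w);print(e,w2r(e[0]))
e=r2w(-.03,.152);print('eye proj scene',proj(s,[*e,.315]),'top',proj(t,[*e,.315]))
u,v=map(int,proj(s,[*e,.315]));A=cv2.resize(s['bgr'][v-40:v+60,u-50:u+50],(400,400),interpolation=cv2.INTER_CUBIC)
u2,v2=map(int,proj(t,[*e,.315]));B=cv2.resize(t['bgr'][v2-25:v2+25,u2-25:u2+25],(400,400),interpolation=cv2.INTER_CUBIC)
print(u-50,v-40,u2-25,v2-25);cv2.imwrite('pics/eye.png',np.hstack([A,B]))
E
```

```text
t: 15.37
tcp_pos: [0.4688, 0.037, 0.064]
tool_rot: [0.735, 0.678, 0.001, 0.001]
ft_force: [-7.9, 0.3, 18.0]
grip_width: -0.002
t: 16.03
tcp_pos: [0.4554, -0.1292, 0.1607]
tool_rot: [0.738, 0.675, -0.001, 0.003]
ft_force: [-0.6, 0.4, -0.3]
grip_width: 0.497
[ 0.45534069 -0.12600836  0.16038528]
((0.5631712079048157, -0.003771040588617325), 0.03843917325139046) [ 0.04460153 -0.06100323]
eye proj scene [268.00323669 160.93545677] top [200.31760741 262.03119501]
218 120 175 237
```

View pics/eye.png

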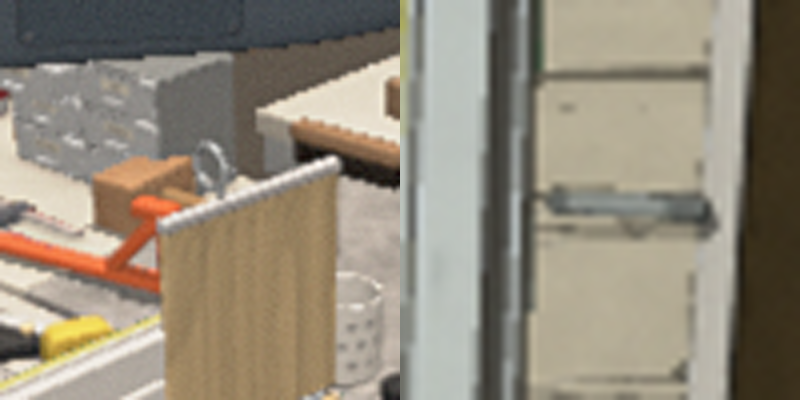

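```bash

python3 - <<'E'
from h import *
s=load('s10');t=load('t10');g=load('w10')
e=tri([(s,270.75,162),(t,203.5,262.4)]);print('eye',e,w2r(e),'reproj',proj(s,e),proj(t,e))
for f,n in((g,'w'),(t,'t')):
  hsv=cv2.cvtColor(f['bgr'],cv2.COLOR_BGR2HSV)
  pts=[]
  for y in np.arange(-.33,-.09,.02):
    # scan across pole at top z=.040
    row=[]
    for x in np.arange(.37,.44,.0005):
      u,v=proj(f,[x,y,.04]);u,v=int(round(u)),int(round(v))
      if 0<=u<640 and 0<=v<480:
        h,sa,va=hsv[v,u]
        if 10<h<24 and sa>70 and va>125: row.append(x)
    if row: pts.append((y,min(row),max(row),(min(row)+max(row))/2,max(row)-min(row)))
  print(n);print(np.round(pts,4))
  P=np.array(pts);k=np.polyfit(P[:,0],P[:,3],1);print('slope deg',np.degrees(np.arctan(k[0])),'x at -.2125',np.polyval(k,-.2125))
E
```

```text
eye [0.50730353 0.20584457 0.31358101] [-0.02855093  0.14322365] reproj [270.00005098 161.9002349 ] [204.3774974  261.62381301]
w
[[-0.29    0.396   0.4125  0.4042  0.0165]
 [-0.27    0.397   0.413   0.405   0.016 ]
 [-0.25    0.397   0.4125  0.4048  0.0155]
 [-0.23    0.4035  0.4125  0.408   0.009 ]
 [-0.21    0.4105  0.4125  0.4115  0.002 ]
 [-0.17    0.397   0.4015  0.3992  0.0045]
 [-0.15    0.397   0.4125  0.4048  0.0155]]
slope deg -0.7239434686789045 x at -.2125 0.4052082201086956
t
[[-0.33    0.3965  0.4105  0.4035  0.014 ]
 [-0.31    0.3945  0.4135  0.404   0.019 ]
 [-0.29    0.395   0.4115  0.4032  0.0165]
 [-0.27    0.3955  0.4035  0.3995  0.008 ]]
slope deg -3.647669835158212 x at -.2125 0.39698437499999994
```

```bash
python3 - <<'E'
from h import *
go([.4045,-.2145,.033],down(90))
E
```

```text
lin cm [-9.57 -4.31 12.69] dr [ 0.03 -0.03 -4.71]
```

```bash

python3 -m crank '[{"dr":[0,0,-2],"linear":[-3,-1.4,2],"fingers":45},{"dr":[0,0,-4.7],"linear":[-6,-2.8,4],"fingers":45},{"dr":[0,0,-4.7],"linear":[-9.6,-4.3,7],"fingers":45},{"dr":[0,0,-4.7],"linear":[-9.6,-4.3,7],"fingers":45},{"dr":[0,0,-4.7],"linear":[-9.6,-4.3,7],"fingers":45},{"dr":[0,0,-4.7],"linear":[-9.6,-4.3,7],"fingers":45},{"dr":[0,0,-4.7],"linear":[-9.6,-4.3,7],"fingers":45},{"dr":[0,0,-4.7],"linear":[-9.6,-4.3,7],"fingers":45}]'
python3 - <<'E'
from h import *
f=grab('wrist','w11');save(f,'w11');go([.4045,-.2145,.033],down(90))
hsv=cv2.cvtColor(f['bgr'],cv2.COLOR_BGR2HSV)
for y in np.arange(-.22,-.05,.01):
    row=[]
    for x in np.arange(.36,.46,.0005):
      u,v=proj(f,[x,y,.04]);u,v=int(round(u)),int(round(v))
      if 0<=u<640 and 0<=v<480:
        h,sa,va=hsv[v,u]
        if 10<h<24 and sa>70 and va>70: row.append(x)
    if row: print(round(y,3),row[0],row[-1],len(row)*.5)
E
```

```text
t: 16.85
tcp_pos: [0.4062, -0.214, 0.0913]
tool_rot: [0.706, 0.709, 0.0, 0.001]
ft_force: [-0.2, 1.3, -0.1]
grip_width: 0.451
lin cm [-0.04 -0.18  5.82] dr [0.13 0.07 0.22]
-0.22 0.3855 0.42650000000000005 39.0
-0.21 0.3955 0.42600000000000005 31.0
-0.2 0.3955 0.42650000000000005 18.0
-0.19 0.395 0.42650000000000005 19.0
-0.18 0.385 0.42300000000000004 24.0
-0.17 0.3955 0.42650000000000005 31.0
-0.16 0.385 0.42650000000000005 32.5
-0.15 0.3855 0.42650000000000005 40.0
-0.14 0.38 0.43200000000000005 37.5
-0.13 0.38 0.43200000000000005 36.5
-0.12 0.3855 0.42650000000000005 39.5
-0.11 0.3955 0.41250000000000003 17.5
-0.1 0.395 0.41250000000000003 18.0
-0.09 0.396 0.41250000000000003 5.5
```

View pics/w11.png

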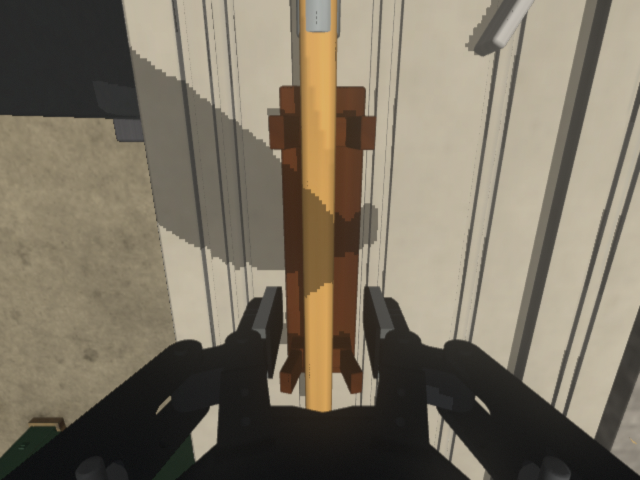

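```bash

python3 -m crank '[{"dr":[0,0,0],"linear":[0,-0.2,2],"fingers":45},{"dr":[0,0,0],"linear":[0,-0.2,4],"fingers":45},{"dr":[0,0,0],"linear":[0,-0.2,5.8],"fingers":45},{"dr":[0,0,0],"linear":[0,-0.2,5.8],"fingers":45},{"dr":[0,0,0],"linear":[0,-0.2,5.8],"fingers":0},{"dr":[0,0,0],"linear":[0,-0.2,5.8],"fingers":0},{"dr":[0,0,0],"linear":[0,-0.2,5.8],"fingers":0},{"dr":[0,0,0],"linear":[0,-0.2,5.8],"fingers":0}]' 100
python3 -m crank '[{"dr":[0,0,0],"linear":[0,0,0],"fingers":0},{"dr":[0,0,0],"linear":[0,0,0],"fingers":0},{"dr":[0,0,0],"linear":[0,0,-2],"fingers":0},{"dr":[0,0,0],"linear":[0,0,-5],"fingers":0},{"dr":[0,0,0],"linear":[0,0,-9],"fingers":0},{"dr":[0,0,0],"linear":[0,0,-13],"fingers":0},{"dr":[0,0,0],"linear":[0,0,-17],"fingers":0},{"dr":[0,0,0],"linear":[0,0,-17],"fingers":0}]'
python3 - <<'E'
from h import *
print(tool()[:2]);f=grab('wrist','w12');save(f,'w12');s=grab('scene','s12');save(s,'s12');t=grab('top','t12');save(t,'t12')
p=tool()[0];h=p+[0.022,.155,0];print(proj(f,h),proj(s,h),proj(t,h))
E
```

```text
t: 17.57
tcp_pos: [0.4036, -0.2153, 0.0332]
tool_rot: [0.707, 0.708, 0.0, 0.001]
ft_force: [-0.1, 0.5, -0.7]
grip_width: 0.193
t: 18.23
tcp_pos: [0.4061, -0.2175, 0.2112]
tool_rot: [0.707, 0.708, 0.001, 0.008]
ft_force: [0.7, -0.4, -1.0]
grip_width: 0.191
(array([ 0.40610638, -0.2174713 ,  0.21120743]), array([[-0.00121553,  0.9999195 ,  0.01262971],
       [ 0.99995278,  0.00133714, -0.00962552],
       [-0.00964163,  0.01261741, -0.99987391]]))
[ 383.2608234  -143.94646296] [313.27574852 223.23483168] [321.02890287 292.75833774]
```

View pics/w12.png

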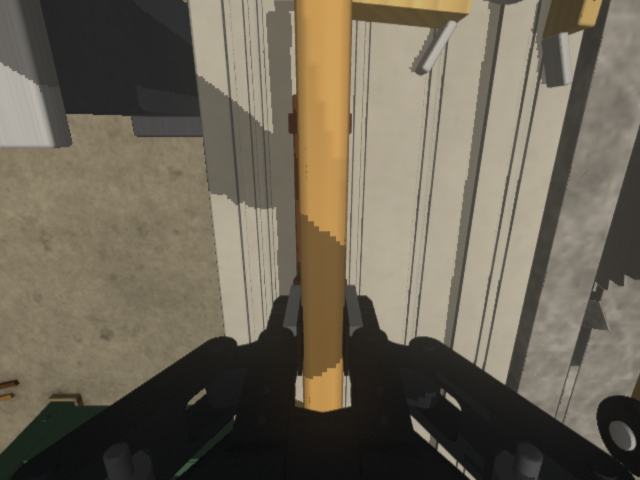

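```bash
python3 - <<'E'
from h import *
for y in(-.10,-.009): go([*r2w(-.1115,y),.316],down(85.22)); print(r2w(-.1115,y))
E
```

```text
lin cm [ 18.52   0.2  -11.42] dr [0.03 0.03 4.86]
[ 0.4043615  -0.02961504]
lin cm [ 27.59   0.97 -11.42] dr [0.03 0.03 4.86]
[0.41194978 0.06106802]
```

```bash

python3 -m crank '[{"dr":[0,0,0],"linear":[0,0,-3],"fingers":0},{"dr":[0,0,0],"linear":[0,0,-6],"fingers":0},{"dr":[0,0,0],"linear":[0,0,-9],"fingers":0},{"dr":[0,0,1.5],"linear":[3,0,-11.4],"fingers":0},{"dr":[0,0,3],"linear":[6,0,-11.4],"fingers":0},{"dr":[0,0,4.9],"linear":[9,0.1,-11.4],"fingers":0},{"dr":[0,0,4.9],"linear":[12,0.1,-11.4],"fingers":0},{"dr":[0,0,4.9],"linear":[15,0.2,-11.4],"fingers":0}]'
python3 -m crank '[{"dr":[0,0,0],"linear":[2.5,0.1,0],"fingers":0},{"dr":[0,0,0],"linear":[5,0.4,0],"fingers":0},{"dr":[0,0,0],"linear":[6.5,0.5,0],"fingers":0},{"dr":[0,0,0],"linear":[6.5,0.5,0],"fingers":0},{"dr":[0,0,0],"linear":[6.5,0.5,0],"fingers":0},{"dr":[0,0,0],"linear":[6.5,0.5,0],"fingers":0},{"dr":[0,0,0],"linear":[6.5,0.5,0],"fingers":0},{"dr":[0,0,0],"linear":[6.5,0.5,0],"fingers":0}]'
python3 - <<'E'
from h import *
s=grab('scene','s13');save(s,'s13');t=grab('top','t13');save(t,'t13')
p,M,o=tool();print(p,w2r(p),o['ft_force']);h=p+M@[.156,.022,.002];print('hook',h,w2r(h))
a=proj(s,h);b=proj(t,h);e=np.array([.5073,.206,.3137]);c=proj(s,e);d=proj(t,e);print(a,b,c,d)
u,v=map(int,(a+c)/2);u2,v2=map(int,(b+d)/2)
A=cv2.resize(s['bgr'][v-40:v+40,u-40:u+40],(400,400),interpolation=cv2.INTER_CUBIC)
B=cv2.resize(t['bgr'][v2-40:v2+40,u2-40:u2+40],(400,400),interpolation=cv2.INTER_CUBIC)
print(u-40,v-40,u2-40,v2-40);cv2.imwrite('pics/hook.png',np.hstack([A,B]))
E
```

```text
t: 19.05
tcp_pos: [0.4033, -0.0633, 0.3132]
tool_rot: [0.737, 0.676, -0.001, -0.002]
ft_force: [0.6, -0.0, -2.2]
grip_width: 0.188
t: 19.72
tcp_pos: [0.4146, -0.0012, 0.3152]
tool_rot: [0.737, 0.676, -0.0, -0.0]
ft_force: [0.3, -0.1, -1.4]
grip_width: 0.191
[ 0.41476445 -0.00107325  0.31564315] [-0.10351332 -0.07069013] [-0.09592507  0.35540314 -0.96993216]
hook [0.45001667 0.15247542 0.31362099] [-0.08118794  0.08526335]
[269.44343002 170.8583666 ] [228.34210361 286.37032041] [269.96567975 161.85709482] [204.29728148 261.62612844]
229 126 176 233
```

View pics/hook.png

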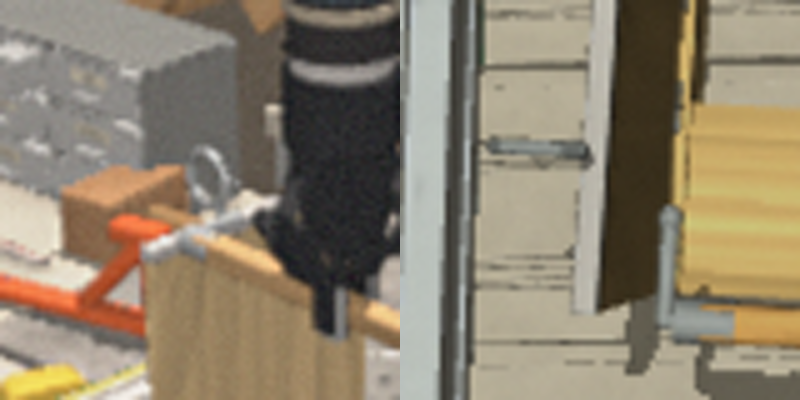

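```bash
python3 - <<'E'
from h import *
t=load('t13');s=load('s13')
z=.3137
e=cast(t,203.8,262.6,z);h=cast(t,229.6,286,z)
print('top disp rack mm',RM.T@(e-h)[:2]*1e3, w2r(e),w2r(h))
E2=tri([(s,271.2,161.2),(t,203.8,262.6)]);print(E2,w2r(E2))
print(proj(s,[*r2w(-.0295,.147),.314]), proj(s,[*r2w(-.0295,.152),.314]))
E
```

```text
top disp rack mm [49.36531198 61.8676484 ] [-0.0308294   0.14434247] [-0.08019471  0.08247482]
[0.50708143 0.2039826  0.31717621] [-0.02861699  0.14134964]
[269.07072327 161.56127656] [268.1253049  161.16745571]
```

```bash

python3 -m crank '[{"dr":[0,0,0],"linear":[1.5,0,-0.1],"fingers":0},{"dr":[0,0,0],"linear":[3,0,-0.1],"fingers":0},{"dr":[0,0,0],"linear":[4.5,0,-0.1],"fingers":0},{"dr":[0,0,0],"linear":[6.1,0,-0.1],"fingers":0},{"dr":[0,0,0],"linear":[6.1,0,-0.1],"fingers":0},{"dr":[0,0,0],"linear":[6.1,0,-0.1],"fingers":0},{"dr":[0,0,0],"linear":[6.1,0,-0.1],"fingers":0},{"dr":[0,0,0],"linear":[6.1,0,-0.1],"fingers":0}]'
python3 - <<'E'
from h import *
s=grab('scene','s14');save(s,'s14');t=grab('top','t14');save(t,'t14')
p,M,o=tool();print(p,w2r(p),o['ft_force']);h=p+M@[.153,.022,.002];print('hook',h,w2r(h))
a=proj(s,h);b=proj(t,h);print(a,b)
u,v=map(int,a);u2,v2=map(int,b)
A=cv2.resize(s['bgr'][v-25:v+25,u-25:u+25],(400,400),interpolation=cv2.INTER_CUBIC)
B=cv2.resize(t['bgr'][v2-32:v2+18,u2-25:u2+25],(400,400),interpolation=cv2.INTER_CUBIC)
print(u-25,v-25,u2-25,v2-32);cv2.imwrite('pics/hook2.png',np.hstack([A,B]))
E
```

```text
t: 20.48
tcp_pos: [0.42, 0.0597, 0.3168]
tool_rot: [0.737, 0.676, -0.0, 0.0]
ft_force: [0.5, -0.1, -2.1]
grip_width: 0.194
[0.41995563 0.05976794 0.31680772] [-0.10341362 -0.00962797] [ 0.31403954  0.04823718 -1.35308698]
hook [0.45491125 0.21033686 0.31478161] [-0.08113534  0.14333142]
[258.20501848 165.66970612] [202.53448739 284.9107195 ]
233 140 177 252
```

View pics/hook2.png

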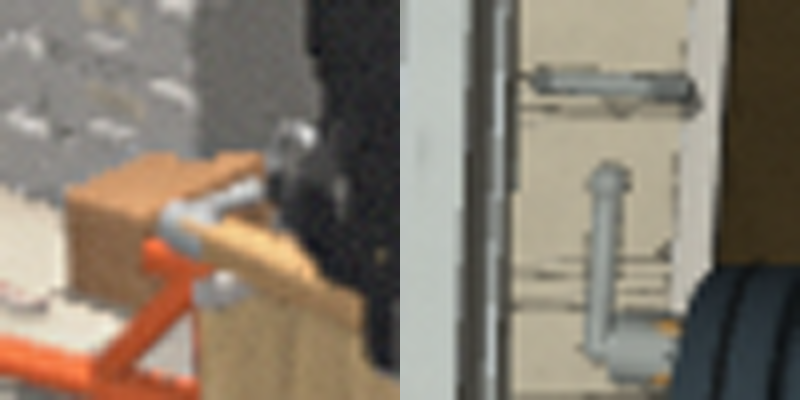

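The prong (606 in the top crop) is within about 3 mm of the ring centre (617). In the scene crop its line passes through the ring centre, so I'll insert.

```bash

python3 -m crank '[{"dr":[0,0,0],"linear":[-0.3,0,0],"fingers":0},{"dr":[0,0,0],"linear":[-0.3,0.8,0],"fingers":0},{"dr":[0,0,0],"linear":[-0.3,1.6,0],"fingers":0},{"dr":[0,0,0],"linear":[-0.3,2.4,0],"fingers":0},{"dr":[0,0,0],"linear":[-0.3,3.2,0],"fingers":0},{"dr":[0,0,0],"linear":[-0.3,4,0],"fingers":0},{"dr":[0,0,0],"linear":[-0.3,4.6,0],"fingers":0},{"dr":[0,0,0],"linear":[-0.3,5,0],"fingers":0}]'
python3 -m crank '[{"dr":[0,0,0],"linear":[0,0,0],"fingers":0},{"dr":[0,0,0],"linear":[0,0,0],"fingers":0},{"dr":[0,0,0],"linear":[0,0,0],"fingers":0},{"dr":[0,0,0],"linear":[0,0,0],"fingers":0},{"dr":[0,0,0],"linear":[0,0,0],"fingers":0},{"dr":[0,0,0],"linear":[0,0,0],"fingers":0},{"dr":[0,0,0],"linear":[0,0,0],"fingers":0},{"dr":[0,0,0],"linear":[0,0,0],"fingers":0}]'
python3 - <<'E'
from h import *
p,M,o=tool();print(p,w2r(p),o['ft_force']);h=p+M@[.153,.022,.002];print('hook',w2r(h),h[2])
# lid path for the hook: rack y,z by theta
for d in range(88,-1,-8):
    a=np.radians(d)+np.arctan2(22,260);print(d,round(130-261*np.cos(a),1),round(54+261*np.sin(a),1))
E
```

```text
t: 21.25
tcp_pos: [0.4705, 0.0532, 0.3164]
tool_rot: [0.736, 0.677, -0.0, -0.0]
ft_force: [0.1, -0.3, -1.7]
grip_width: 0.192
t: 21.92
tcp_pos: [0.4694, 0.0533, 0.3169]
tool_rot: [0.736, 0.677, 0.0, 0.0]
ft_force: [0.4, 0.2, -2.1]
grip_width: 0.185
[0.46938208 0.05326171 0.31686903] [-0.05361677 -0.01198998] [ 0.3953452   0.21576996 -2.09792893]
hook [-0.03153369  0.1409981 ] 0.3148727699845937
88 142.9 314.7
80 106.5 313.9
72 70.6 308.1
64 35.8 297.4
56 2.8 281.9
48 -27.7 262.0
40 -55.1 238.0
32 -78.9 210.5
24 -98.6 179.9
16 -113.9 146.8
8 -124.5 112.0
0 -130.1 76.0
```

```bash

python3 -m crank '[{"dr":[0,0,0],"linear":[-1.8,0,0],"fingers":0},{"dr":[0,0,0],"linear":[-3.6,0,0.1],"fingers":0},{"dr":[0,0,0],"linear":[-5.4,0,0.3],"fingers":0},{"dr":[0,0,0],"linear":[-7.1,0,0.7],"fingers":0},{"dr":[0,0,0],"linear":[-8.9,0,1.2],"fingers":0},{"dr":[0,0,0],"linear":[-10.6,0,1.8],"fingers":0},{"dr":[0,0,0],"linear":[-12.3,0,2.5],"fingers":0},{"dr":[0,0,0],"linear":[-13.9,0,3.3],"fingers":0}]'
python3 - <<'E'
from h import *
s=grab('scene','s15');t=grab('top','t15');save(s,'s15')
p,M,o=tool();print(p,w2r(p),o['ft_force']);h=p+M@[.153,.022,.002];print('hook',w2r(h),h[2]);print(proj(s,h),proj(t,h))
u,v=map(int,proj(s,h));A=cv2.resize(s['bgr'][v-60:v+60,u-60:u+60],(400,400),interpolation=cv2.INTER_CUBIC)
u,v=map(int,proj(t,h));B=cv2.resize(t['bgr'][v-40:v+40,u-40:u+40],(400,400),interpolation=cv2.INTER_CUBIC)
cv2.imwrite('pics/h3.png',np.hstack([A,B]))
E
```

```text
t: 22.58
tcp_pos: [0.4578, -0.0857, 0.2838]
tool_rot: [0.736, 0.677, 0.001, -0.0]
ft_force: [0.4, 1.2, -2.4]
grip_width: 0.192
[ 0.45704534 -0.08674589  0.28219787] [-0.05423564 -0.15253868] [-0.20988983  0.44597706 -1.56681771]
hook [-0.03169183  0.00038121] 0.2801281001381341
[297.95861656 183.34981305] [268.44882823 266.72217836]
```

View pics/h3.png

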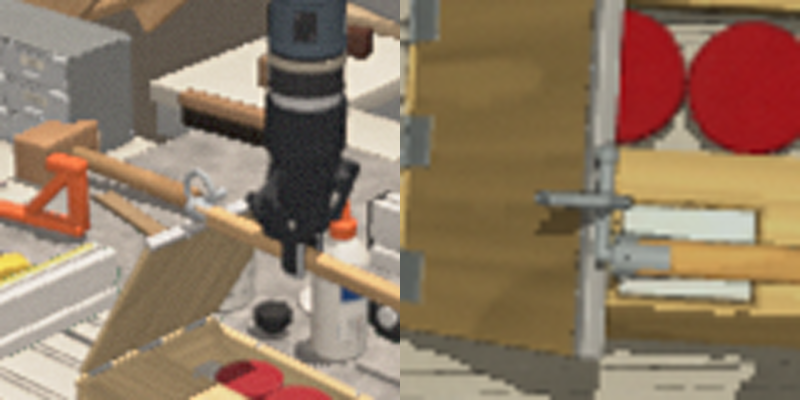

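The hook is through the ring and the lid is following at about 60°, so I'll carry on down the arc.

```bash

python3 -m crank '[{"dr":[0,0,0],"linear":[-1.5,0,0.9],"fingers":0},{"dr":[0,0,0],"linear":[-3.1,0,2],"fingers":0},{"dr":[0,0,0],"linear":[-4.5,0,3.1],"fingers":0},{"dr":[0,0,0],"linear":[-5.8,0,4.4],"fingers":0},{"dr":[0,0,0],"linear":[-7,0,5.7],"fingers":0},{"dr":[0,0,0],"linear":[-8.2,0,7.1],"fingers":0},{"dr":[0,0,0],"linear":[-9.2,0,8.6],"fingers":0},{"dr":[0,0,0],"linear":[-10.1,0,10.2],"fingers":0}]'
python3 -m crank '[{"dr":[0,0,0],"linear":[-0.8,0,1.6],"fingers":0},{"dr":[0,0,0],"linear":[-1.5,0,3.3],"fingers":0},{"dr":[0,0,0],"linear":[-2.1,0,5],"fingers":0},{"dr":[0,0,0],"linear":[-2.6,0,6.8],"fingers":0},{"dr":[0,0,0],"linear":[-2.9,0,8.6],"fingers":0},{"dr":[0,0,0],"linear":[-3.1,0,10],"fingers":0},{"dr":[0,0,0],"linear":[-3.1,0,11],"fingers":0},{"dr":[0,0,0],"linear":[-3.1,0,11],"fingers":0}]'
python3 - <<'E'
from h import *
p,M,o=tool();print(p,w2r(p),o['ft_force'],o['moment']);h=p+M@[.153,.022,.002];print('hook',w2r(h),h[2])
E
```

```text
t: 23.35
tcp_pos: [0.45, -0.186, 0.1822]
tool_rot: [0.736, 0.677, 0.001, 0.001]
ft_force: [0.8, 0.8, -0.7]
grip_width: 0.19
t: 24.02
tcp_pos: [0.4455, -0.2153, 0.0695]
tool_rot: [0.736, 0.677, -0.0, -0.002]
ft_force: [-0.7, 0.4, -1.7]
grip_width: 0.187
[ 0.44545726 -0.21531318  0.06953124] [-0.05506243 -0.28162451] [-0.71586188  0.37223022 -1.70013898] [ 0.08905861  0.04348695 -0.03661927]
hook [-0.03303266 -0.12862519] 0.06782846521412675
```

```bash

python3 -m crank '[{"dr":[0,0,0],"linear":[0,0,0.1],"fingers":0},{"dr":[0,0,0],"linear":[0,0,0.2],"fingers":0},{"dr":[0,0,0],"linear":[0,0,0.3],"fingers":0},{"dr":[0,0,0],"linear":[0,0,0.4],"fingers":0},{"dr":[0,0,0],"linear":[0,0,0.5],"fingers":0},{"dr":[0,0,0],"linear":[0,0,0.6],"fingers":0},{"dr":[0,0,0],"linear":[0,0,0.6],"fingers":0},{"dr":[0,0,0],"linear":[0,0,0.6],"fingers":0}]'
python3 - <<'E'
from h import *
p,M,o=tool();print(p,o['ft_force'],o['moment']);h=p+M@[.153,.022,.002];print('hook',w2r(h),h[2])
E
python3 -m crank '[{"dr":[0,0,0],"linear":[0,0,0.1],"fingers":0},{"dr":[0,0,0],"linear":[0,0,0.2],"fingers":0},{"dr":[0,0,0],"linear":[0,0,0.3],"fingers":0},{"dr":[0,0,0],"linear":[0,0,0.3],"fingers":0},{"dr":[0,0,0],"linear":[0,0,0.3],"fingers":0},{"dr":[0,0,0],"linear":[0,0,0.3],"fingers":0},{"dr":[0,0,0],"linear":[0,0,0.3],"fingers":0},{"dr":[0,0,0],"linear":[0,0,0.3],"fingers":0}]'
python3 - <<'E'
from h import *
s=grab('scene','s16');save(s,'s16');t=grab('top','t16');save(t,'t16')
p,M,o=tool();print(p,o['ft_force'],o['moment']);h=p+M@[.153,.022,.002];print('hook',w2r(h),h[2])
# lid top corners, shut: predicted vs image: print brightness steps along rows
for n,f in(('s',s),('t',t)):
  for x,y in((-.105,-.108),(.101,-.108)):
    for dz in(0,.02): 
      print(n,x,dz,proj(f,[*r2w(x,y),.058+dz]))
E
```

```text
t: 24.68
tcp_pos: [0.4471, -0.217, 0.0662]
tool_rot: [0.736, 0.677, 0.0, 0.0]
ft_force: [0.7, 0.1, -0.8]
grip_width: 0.191
[ 0.44709458 -0.21698053  0.06615072] [ 0.735561    0.08506157 -0.80347023] [ 0.0667823  -0.07139356 -0.04625901]
hook [-0.03116227 -0.13016833] 0.0641402785204958
t: 25.35
tcp_pos: [0.4471, -0.2169, 0.0632]
tool_rot: [0.736, 0.677, 0.0, 0.0]
ft_force: [0.4, -0.7, 3.7]
grip_width: 0.186
[ 0.44704046 -0.21694907  0.06309444] [ 1.07122205 -2.09307852  4.11128945] [ 0.62468482 -0.25017642 -0.09566852]
hook [-0.03122999 -0.13013995] 0.06107847331010418
s -0.105 0 [305.28509405 260.45104122]
s -0.105 0.02 [305.2614105  255.41789305]
s 0.101 0 [346.21978685 238.06063882]
s 0.101 0.02 [346.43744173 233.26562858]
t -0.105 0 [311.75061332 295.78788146]
t -0.105 0.02 [311.84284153 296.17108957]
t 0.101 0 [315.81928658 222.89674988]
t 0.101 0.02 [315.97334035 222.15008377]
```

```bash

python3 -m crank '[{"dr":[0,0,0],"linear":[0,0,0.1],"fingers":0},{"dr":[0,0,0],"linear":[0,0,0.2],"fingers":0},{"dr":[0,0,0],"linear":[0,0,0.2],"fingers":0},{"dr":[0,0,0],"linear":[0,0,0.2],"fingers":0},{"dr":[0,0,0],"linear":[0,0,0.2],"fingers":0},{"dr":[0,0,0],"linear":[0,0,0.2],"fingers":0},{"dr":[0,0,0],"linear":[0,0,0.2],"fingers":0},{"dr":[0,0,0],"linear":[0,0,0.2],"fingers":0}]'
python3 - <<'E'
from h import *
p,M,o=tool();print(p,o['ft_force'],o['moment'])
s=load('s16')
# lid front edge: profile of image along vertical line through lid front-edge points, in scene
for x in(-.08,-.06,.02,.05):
  for y in(-.108,):
    line=[]
    for z in np.arange(.03,.10,.004):
      u,v=proj(s,[*r2w(x,y),z]); line.append(tuple(int(q) for q in s['bgr'][int(round(v)),int(round(u))]))
    print(x,[(round(z,3),l) for z,l in zip(np.arange(.03,.10,.004),line)])
E
```

```text
t: 26.12
tcp_pos: [0.4468, -0.2168, 0.0608]
tool_rot: [0.736, 0.677, 0.0, 0.0]
ft_force: [1.3, -1.5, 2.6]
grip_width: 0.191
[ 0.4468119  -0.21680098  0.06076526] [ 1.33005815 -1.49866959  2.59282825] [ 0.44403206 -0.458785   -0.22553975]
-0.08 [(np.float64(0.03), (114, 154, 184)), (np.float64(0.034), (142, 197, 230)), (np.float64(0.038), (156, 216, 242)), (np.float64(0.042), (156, 216, 242)), (np.float64(0.046), (131, 181, 219)), (np.float64(0.05), (98, 125, 149)), (np.float64(0.054), (117, 125, 134)), (np.float64(0.058), (151, 155, 163)), (np.float64(0.062), (194, 202, 212)), (np.float64(0.066), (224, 227, 233)), (np.float64(0.07), (203, 218, 226)), (np.float64(0.074), (152, 192, 219)), (np.float64(0.078), (141, 201, 229)), (np.float64(0.082), (153, 214, 235)), (np.float64(0.086), (152, 214, 236)), (np.float64(0.09), (154, 213, 235)), (np.float64(0.094), (152, 209, 233)), (np.float64(0.098), (151, 208, 232))]
-0.06 [(np.float64(0.03), (119, 161, 194)), (np.float64(0.034), (154, 210, 238)), (np.float64(0.038), (169, 229, 248)), (np.float64(0.042), (146, 206, 235)), (np.float64(0.046)
[... 1173 characters left out ...]
98), (162, 219, 240))]
0.05 [(np.float64(0.03), (98, 102, 114)), (np.float64(0.034), (65, 71, 97)), (np.float64(0.038), (53, 60, 107)), (np.float64(0.042), (88, 120, 147)), (np.float64(0.046), (95, 117, 141)), (np.float64(0.05), (122, 130, 142)), (np.float64(0.054), (143, 149, 156)), (np.float64(0.058), (186, 192, 203)), (np.float64(0.062), (224, 228, 233)), (np.float64(0.066), (221, 227, 235)), (np.float64(0.07), (181, 220, 238)), (np.float64(0.074), (154, 216, 238)), (np.float64(0.078), (153, 213, 235)), (np.float64(0.082), (146, 204, 230)), (np.float64(0.086), (143, 199, 227)), (np.float64(0.09), (143, 199, 227)), (np.float64(0.094), (149, 204, 230)), (np.float64(0.098), (151, 199, 227))]
```

```bash

python3 - <<'E'
from h import *
s0=load('s16');s=grab('scene','s17');save(s,'s17')
for x in(-.08,-.06,.02,.05):
  print([(round(float(z),3),*[int(f['bgr'][tuple(int(round(q)) for q in proj(f,[*r2w(x,-.108),z]))[::-1]][0]) for f in(s0,s)]) for z in np.arange(.042,.078,.004)])
print(np.abs(s0['bgr'].astype(int)-s['bgr'])[225:262,300:350].mean())
p,M,o=tool();print(p,o['ft_force'],o['moment'])
E
```

```text
[(0.042, 156, 156), (0.046, 131, 133), (0.05, 98, 98), (0.054, 117, 115), (0.058, 151, 151), (0.062, 194, 196), (0.066, 224, 223), (0.07, 203, 199), (0.074, 152, 155)]
[(0.042, 146, 145), (0.046, 98, 100), (0.05, 117, 113), (0.054, 141, 143), (0.058, 184, 182), (0.062, 224, 225), (0.066, 216, 215), (0.07, 174, 172), (0.074, 157, 155)]
[(0.042, 168, 166), (0.046, 163, 162), (0.05, 135, 136), (0.054, 156, 161), (0.058, 201, 202), (0.062, 224, 223), (0.066, 224, 223), (0.07, 194, 189), (0.074, 138, 142)]
[(0.042, 88, 86), (0.046, 95, 94), (0.05, 122, 123), (0.054, 143, 143), (0.058, 186, 188), (0.062, 224, 227), (0.066, 221, 221), (0.07, 181, 181), (0.074, 154, 156)]
2.536216216216216
[ 0.44682266 -0.21680687  0.06077459] [ 1.70110201 -1.15806314  2.78923384] [ 0.50569839 -0.4461094  -0.23859178]
```

```bash

python3 -m crank '[{"dr":[0,0,0],"linear":[0,0,-0.6],"fingers":0},{"dr":[0,0,0],"linear":[0,0,-1.3],"fingers":0},{"dr":[0,0,0],"linear":[0,0,-1.3],"fingers":0},{"dr":[0,0,0],"linear":[0,-1,-1.3],"fingers":0},{"dr":[0,0,0],"linear":[0,-2,-1.3],"fingers":0},{"dr":[0,0,0],"linear":[0,-3,-1.3],"fingers":0},{"dr":[0,0,0],"linear":[0,-4,-1.3],"fingers":0},{"dr":[0,0,0],"linear":[0,-5,-1.3],"fingers":0}]'
python3 -m crank '[{"dr":[0,0,0],"linear":[0,-1,0],"fingers":0},{"dr":[0,0,0],"linear":[-1,-1,0],"fingers":0},{"dr":[0,0,0],"linear":[-3,-1,0],"fingers":0},{"dr":[0,0,0],"linear":[-3,-1,-2],"fingers":0},{"dr":[0,0,0],"linear":[-3,-1,-4],"fingers":0},{"dr":[0,0,0],"linear":[-3,-1,-4],"fingers":0},{"dr":[0,0,0],"linear":[-3,-1,-4],"fingers":0},{"dr":[0,0,0],"linear":[-3,-1,-4],"fingers":0}]'
python3 - <<'E'
from h import *
s0=load('s17');s=grab('scene','s18');save(s,'s18');t=grab('top','t18');save(t,'t18');f=grab('wrist','w18')
for x in(-.08,.02,.05):
  print([(round(float(z),3),*[int(f_['bgr'][tuple(int(round(q)) for q in proj(f_,[*r2w(x,-.108),z]))[::-1]][0]) for f_ in(s0,s)]) for z in np.arange(.042,.078,.004)])
p,M,o=tool();print(p,o['ft_force'],o['moment']); go([.4040,-.2153,.0335],down(90))
hsv=cv2.cvtColor(f['bgr'],cv2.COLOR_BGR2HSV)
for d in(0,.03,.06,.08,.1):
  q=p+M@[d,0,-.007]; print(d,[ (round(float(k)*1e3),hsv[tuple(int(round(a)) for a in proj(f,q+M@[0,k,0]))[::-1]].tolist()) for k in np.arange(-.016,.017,.004) if 0<=proj(f,q+M@[0,k,0])[1]<479])
E
```

```text
t: 26.83
tcp_pos: [0.3952, -0.2121, 0.0733]
tool_rot: [0.736, 0.677, -0.0, -0.001]
ft_force: [-1.0, -0.4, -1.8]
grip_width: 0.191
t: 27.5
tcp_pos: [0.3842, -0.2417, 0.1131]
tool_rot: [0.736, 0.677, -0.0, -0.0]
ft_force: [0.5, 0.2, -2.0]
grip_width: 0.189
[(0.042, 156, 157), (0.046, 133, 131), (0.05, 98, 99), (0.054, 115, 121), (0.058, 151, 154), (0.062, 196, 196), (0.066, 223, 225), (0.07, 199, 205), (0.074, 155, 155)]
[(0.042, 166, 119), (0.046, 162, 117), (0.05, 136, 132), (0.054, 161, 159), (0.058, 202, 203), (0.062, 223, 225), (0.066, 223, 225), (0.07, 189, 191), (0.074, 142, 127)]
[(0.042, 86, 86), (0.046, 94, 96), (0.05, 123, 126), (0.054, 143, 146), (0.058, 188, 188), (0.062, 227, 227), (0.066, 221, 226), (0.07, 181, 181), (0.074, 156, 156)]
[ 0.3836704  -0.24095034  0.1122224 ] [-0.13040459 -0.46546511 -1.52402693] [ 0.08321458 -0.04557263 -0.00681667]
lin cm [2.71 1.83 7.87] dr [-0.12 -0.09 -4.8 ]
0 [(-16, [21, 48, 37]), (-12, [21, 47, 38]), (-8, [18, 78, 39]), (-4, [18, 143, 121]), (0, [18, 144, 119]), (4, [18, 144, 122]), (8, [17, 135, 68]), (12, [24, 14, 90]), (16, [15, 60, 34])]
0.03 [(-16, [21, 39, 178]), (-12, [21, 42, 97]), (-8, [17, 132, 95]), (-4, [17, 139, 123]), (0, [18, 144, 122]), (4, [18, 146, 122]), (8, [17, 142, 106]), (12, [11, 159, 88]), (16, [11, 159, 96])]
0.06 [(-16, [19, 44, 111]), (-12, [19, 50, 113]), (-8, [18, 142, 120]), (-4, [18, 145, 197]), (0, [18, 145, 199]), (4, [18, 146, 202]), (8, [17, 144, 159]), (12, [12, 159, 98]), (16, [12, 156, 93])]
0.08 [(-16, [21, 43, 174]), (-12, [20, 47, 115]), (-8, [18, 139, 130]), (-4, [18, 145, 195]), (0, [18, 145, 200]), (4, [19, 143, 214]), (8, [18, 145, 179]), (12, [12, 155, 94]), (16, [12, 153, 95])]
0.1 [(-16, [21, 43, 183]), (-12, [21, 47, 113]), (-8, [17, 137, 119]), (-4, [18, 145, 200]), (0, [17, 146, 212]), (4, [19, 143, 214]), (8, [18, 144, 182]), (12, [12, 148, 93]), (16, [14, 122, 67])]
```

```bash

python3 -m crank '[{"dr":[0,0,-2.4],"linear":[1,0.9,0],"fingers":0},{"dr":[0,0,-4.8],"linear":[2.2,1.85,0],"fingers":0},{"dr":[0,0,-4.8],"linear":[2.2,1.85,0],"fingers":0},{"dr":[0,0,-4.8],"linear":[2.2,1.85,2],"fingers":0},{"dr":[0,0,-4.8],"linear":[2.2,1.85,4],"fingers":0},{"dr":[0,0,-4.8],"linear":[2.2,1.85,5],"fingers":0},{"dr":[0,0,-4.8],"linear":[2.2,1.85,5],"fingers":0},{"dr":[0,0,-4.8],"linear":[2.2,1.85,5],"fingers":0}]'
python3 - <<'E'
from h import *
go([.4040,-.2195,.0335],down(90)); print(tool()[2]['ft_force'])
E
```

```text
t: 28.32
tcp_pos: [0.4037, -0.2208, 0.0628]
tool_rot: [0.707, 0.707, -0.0, -0.001]
ft_force: [0.1, 0.4, -1.1]
grip_width: 0.191
lin cm [0.12 0.04 2.93] dr [-0.13 -0.09 -0.04]
[ 0.11503743  0.35217569 -1.07342344]
```

```bash

python3 -m crank '[{"dr":[0,0,0],"linear":[0.1,0,0.8],"fingers":0},{"dr":[0,0,0],"linear":[0.1,0,1.6],"fingers":0},{"dr":[0,0,0],"linear":[0.1,0,2.3],"fingers":0},{"dr":[0,0,0],"linear":[0.1,0,2.7],"fingers":0},{"dr":[0,0,0],"linear":[0.1,0,2.9],"fingers":0},{"dr":[0,0,0],"linear":[0.1,0,2.9],"fingers":0},{"dr":[0,0,0],"linear":[0.1,0,2.9],"fingers":0},{"dr":[0,0,0],"linear":[0.1,0,2.9],"fingers":0}]'
python3 -m crank '[{"dr":[0,0,0],"linear":[0,0,0],"fingers":30},{"dr":[0,0,0],"linear":[0,0,0],"fingers":45},{"dr":[0,0,0],"linear":[0,0,0],"fingers":45},{"dr":[0,0,0],"linear":[0,0,0],"fingers":45},{"dr":[0,0,0],"linear":[0,0,-3],"fingers":45},{"dr":[0,0,0],"linear":[0,0,-6],"fingers":45},{"dr":[0,0,0],"linear":[-2,0,-9],"fingers":45},{"dr":[0,0,0],"linear":[-6,0,-12],"fingers":45}]'
python3 -m crank '[{"dr":[0,0,0],"linear":[-4,0,-2],"fingers":45},{"dr":[0,0,0],"linear":[-8,0,-4],"fingers":45},{"dr":[0,0,0],"linear":[-8,0,-4],"fingers":45},{"dr":[0,0,0],"linear":[-8,0,-4],"fingers":45},{"dr":[0,0,0],"linear":[-8,0,-4],"fingers":45},{"dr":[0,0,0],"linear":[-8,0,-4],"fingers":45},{"dr":[0,0,0],"linear":[-8,0,-4],"fingers":45},{"dr":[0,0,0],"linear":[-8,0,-4],"fingers":45}]'
python3 - <<'E'
from h import *
w=grab('wrist','w20');t=grab('top','t20');s=grab('scene','s20');s0=load('s17');t0=load('top0')
print(tool()[0],tool()[2]['ft_force'])
for x in(-.08,.05):
  print([(round(float(z),3),*[int(f_['bgr'][tuple(int(round(q)) for q in proj(f_,[*r2w(x,-.108),z]))[::-1]][0]) for f_ in(s0,s)]) for z in np.arange(.046,.074,.004)])
for n,f in(('w',w),('t',t),('t0',t0)):
  hsv=cv2.cvtColor(f['bgr'],cv2.COLOR_BGR2HSV);print(n)
  for y in np.arange(-.38,-.06,.02):
    row=[]
    for x in np.arange(.37,.44,.0005):
      u,v=proj(f,[x,y,.04]);u,v=int(round(u)),int(round(v))
      if 0<=u<640 and 0<=v<480:
        h,sa,va=hsv[v,u]
        if 14<h<24 and sa>90 and va>120: row.append(x)
    if row: print(round(y,3),round(row[0],4),round(row[-1],4))
# bystander check: diff of top images
d=np.abs(t['bgr'].astype(int)-t0['bgr']).max(2)
for nm,(u,v,r) in dict(mug=(199,182,20),glue=(266,178,18),measure=(141,250,16),knob=(238,190,9),roll=(478,308,22),sander=(150,301,24),spanner=(145,220,35)).items(): print(nm,round(float(d[v-r:v+r,u-r:u+r].mean()),1))
E
```

```text
t: 28.98
tcp_pos: [0.405, -0.2205, 0.035]
tool_rot: [0.707, 0.707, 0.0, 0.0]
ft_force: [-0.0, -1.2, -2.0]
grip_width: 0.192
t: 29.65
tcp_pos: [0.4051, -0.2721, 0.152]
tool_rot: [0.706, 0.708, 0.001, 0.0]
ft_force: [1.5, -0.9, 0.7]
grip_width: 0.452
t: 30.32
tcp_pos: [0.4045, -0.3519, 0.1888]
tool_rot: [0.707, 0.708, 0.0, -0.001]
ft_force: [0.4, -0.4, -0.2]
grip_width: 0.448
[ 0.40467242 -0.35267562  0.18940674] [ 0.08792055  0.22839048 -0.31991222]
[(0.046, 133, 129), (0.05, 98, 95), (0.054, 115, 120), (0.058, 151, 154), (0.062, 196, 196), (0.066, 223, 225), (0.07, 199, 200)]
[(0.046, 94, 95), (0.05, 123, 121), (0.054, 143, 142), (0.058, 188, 185), (0.062, 227, 227), (0.066, 221, 222), (0.07, 181, 177)]
w
-0.36 0.397 0.4135
-0.32 0.4045 0.413
-0.3 0.3975 0.4135
-0.28 0.3975 0.4125
-0.26 0.3975 0.4135
-0.24 0.397 0.414
-0.22 0.3975 0.4135
-0.2 0.3975 0.4135
t
-0.36 0.3985 0.4125
-0.32 0.4025 0.4135
-0.3 0.3975 0.414
-0.28 0.398 0.4115
-0.26 0.3955 0.412
-0.24 0.3965 0.413
-0.22 0.397 0.4135
-0.2 0.3975 0.414
-0.18 0.398 0.4115
-0.16 0.3955 0.412
-0.14 0.396 0.4125
-0.12 0.3965 0.413
-0.1 0.3975 0.414
t0
-0.36 0.396 0.4125
-0.34 0.3965 0.413
-0.32 0.397 0.4135
-0.3 0.3945 0.411
-0.28 0.395 0.4115
-0.26 0.3955 0.412
-0.24 0.3965 0.413
-0.22 0.397 0.4105
-0.2 0.3945 0.411
-0.18 0.395 0.4115
-0.16 0.3955 0.412
-0.14 0.396 0.4125
-0.12 0.3965 0.4105
-0.1 0.3945 0.411
-0.08 0.395 0.4115
mug 5.9
glue 6.0
measure 6.7
knob 3.7
roll 126.1
sander 6.5
spanner 6.8
```

```bash

python3 -m crank '[{"dr":[0,0,0],"linear":[0,0,-4],"fingers":45},{"dr":[0,0,0],"linear":[3,0,-8],"fingers":45},{"dr":[0,0,0],"linear":[6,0,-8],"fingers":45},{"dr":[0,0,0],"linear":[9,2,-8],"fingers":45},{"dr":[0,0,0],"linear":[12,2,-8],"fingers":45},{"dr":[0,0,0],"linear":[12,2,-8],"fingers":45},{"dr":[0,0,0],"linear":[12,2,-8],"fingers":45},{"dr":[0,0,0],"linear":[12,2,-8],"fingers":45}]'
python3 - <<'E'
from h import *
t=grab('top','t21');w=grab('wrist','w21');t0=load('top0')
d=np.abs(t['bgr'].astype(int)-t0['bgr']).max(2);print('roll',d[288:330,458:500].mean())
for n,f in(('t',t),('w',w)):
  hsv=cv2.cvtColor(f['bgr'],cv2.COLOR_BGR2HSV)
  m=(((hsv[...,0]<8)|(hsv[...,0]>172))&(hsv[...,1]>150)&(hsv[...,2]>60)).astype(np.uint8)
  if n=='t': m[:205]=0;m[340:]=0
  k,l,st,c=cv2.connectedComponentsWithStats(m)
  print(n,[(st[i].tolist(),w2r(cast(f,*c[i],.02)).round(3).tolist()) for i in range(1,k) if st[i][4]>4])
  y=hsv; mm=((y[...,0]>16)&(y[...,0]<28)&(y[...,1]>70)&(y[...,2]>130)).astype(np.uint8)
  k,l,st,c=cv2.connectedComponentsWithStats(mm)
  print('rollish',[(st[i].tolist(),c[i].round().tolist()) for i in range(1,k) if st[i][4]>150 and c[i][0]>440 and c[i][1]>280] if n=='t' else '')
k,l,st,c=cv2.connectedComponentsWithStats(((lambda y:((y[...,0]>16)&(y[...,0]<28)&(y[...,1]>70)&(y[...,2]>130)))(cv2.cvtColor(t0['bgr'],cv2.COLOR_BGR2HSV))).astype(np.uint8))
print('roll0',[(st[i].tolist(),c[i].round().tolist()) for i in range(1,k) if st[i][4]>150 and c[i][0]>440 and c[i][1]>280])
print(tool()[0],tool()[2]['ft_force'])
E
```

```text
t: 31.13
tcp_pos: [0.4247, -0.2337, 0.2697]
tool_rot: [0.707, 0.707, -0.0, 0.0]
ft_force: [0.5, -0.2, -0.5]
grip_width: 0.445
roll 77.46712018140589
t []
rollish []
w []
rollish 
roll0 [([462, 290, 35, 36, 449], [479.0, 308.0])]
[ 0.424516   -0.23437271  0.26947641] [-0.12353423  0.03981607  1.27785482]
```

```bash
python3 - <<'E'
from h import *
a=load('scene0')['bgr'].astype(int);b=cv2.imread('pics/s20.png').astype(int)
print('roll diff',np.abs(a-b).max(2)[325:362,402:447].mean())
u,v=map(int,proj(load('scene0'),[.404,-.37,.03]));print('pole',u,v)
t=cv2.imread('pics/t21.png');print('roll px top21',t[300:316:5,462:498:6].tolist()[0])
E
```

```text
roll diff 6.895495495495496
pole 387 308
roll px top21 [[82, 75, 61], [78, 71, 58], [73, 67, 54], [69, 64, 52], [68, 60, 49], [57, 51, 40]]
```

The roll hasn't moved in the scene view. The large difference in the top view was the arm covering it. No red shows outside the lid, so the tins are still inside. I'm handing the job in.

```bash
python3 -c "
from workcell import ticket
print(ticket.sign_off())"
```

```text
the job is handed in; nothing more can be done
None
```

The job is done and handed in at about 31 s on the robot's clock; sign-off gives no verdict, so these results come from my own checks.

- **Tins:** There were two. I slid both into the lane in single file. The second was last measured at rack y about -61 mm and x about 45 mm, with the first ahead of it at about +16 mm. With the lid shut they are hidden, but no red shows outside the rack.
- **Block:** It dropped into its recess. A press of about 18 N met a firm stop with the fingertips level with the rack's top, so it is flush.
- **Lid:** The hook went through the eye and I swung the lid down with it. Pressing on further did not move the lid, and its edge is at the shut height to within about 3 mm (roughly 0.01 rad). It stayed there after unhooking.
- **Pole:** It is released on its rest, within about 2 mm sideways and 5 mm lengthways of where it started, and straight. I judged this from where its edges show in the top and wrist views.
- **Bystanders:** None moved. The top view disagreed for the roll of tape, but that was the arm covering it. The scene view shows the roll where it was.

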